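# Unstack the glaze dishes into the drying box

## Task

The terracotta glaze dishes were left nested in two stacks and would stick together. Slide the drying box's top door fully open, lift the dishes off the stacks one at a time without bringing the next one along, and stand each upright on the floor of the box by itself; then slide the door fully shut. The bottom dish of each stack stays out, upright on the table; leave the cream-capped jar, the clay ball and the stamp block where they are.

Things in the scene. Friction and masses are not known exactly. Their poses are not given: they have to be found in the camera images.
- dish_1_mid (a point): Bottom dish of the stack nearer the robot, on the table: a small round open terracotta dish, 60 g, 30 high: upper 15 an upright collar 50 across (wall 3), then a shoulder and a cone narrowing to a foot 32 across. Nested, each dish's shoulder rests on the rim below: it stands 15 higher than the one under it, only its collar showing. Point: on its axis, 15 above its underside; z up out of its mouth.
- dish_2_mid (a point): Second dish of that stack, nested in dish_1: same shape and size.
- dish_3_mid (a point): Third dish of that stack, nested in dish_2: same shape and size. May be absent (then None from the very start).
- dish_4_mid (a point): Bottom dish of the stack farther from the robot, on the table: same shape and size as dish_1.
- dish_5_mid (a point): Second dish of the farther stack, nested in dish_4: same shape and size.
- dish_6_mid (a point): Third dish of the farther stack, nested in dish_5: same shape and size. May be absent (then None from the very start).
- box_floor (a point): Centre of the inner floor (6 above the table) of the fixed wooden drying box. x points the way the door opens (away from the robot), y along the box. Inside 116 in x, 250 in y; walls 6 thick, to 49 above the table; door tracks on the short sides, to 64 above it, run on 126 behind the box. Four dishes fit in one row (y = -93, -31, 31, 93 mm).
- door (a joint): How far the sliding top door is open, m: 0 shut, 0.120 fully open (slid along the box's +x). It stays where it is left; friction about 1.5 N. Its underside is 51.5 above the table; a dish on the box floor reaches 36, two nested dishes do not fit under it.
- door_grip (a point): Centre of the door's grip: an upright bar 12 thick (box x), 56 long (box y), 22 high on the door's top face, which is 59.5 above the table; this point is 70.5 above it, the bar's top 81.5. Moves with the door; when shut, 36 from the box's middle toward the robot.
- glaze_jar_cream_mid (a point): Bystander: glaze jar with a cream cap, 62 across, 82 high; point half-way up.
- clay_ball_mid (a point): Bystander: grey-brown ball of clay, 55 across, 49 high; point half-way up.
- stamp_block_mid (a point): Bystander: wooden stamp, 37x42x46, with a round knob on top; point half-way up.
Mind the look-alikes: they are no part of the job. What is shaped like the part that bears dish_5_mid but purple or yellow is not meant.

How it is judged (in metres and radians):
On the way, in this order (a step that is already met when the one before it is completed fails the run):
1. the door is fully open (value of joint door above 0.112 m), for 0.2 s.
2. every dish but the two bottom ones stands upright on the floor of the box (x of dish_2_mid in the frame of box_floor between -0.058 and 0.058 m and y of dish_2_mid in the frame of box_floor between -0.125 and 0.125 m and z of dish_2_mid in the frame of box_floor between 0.01 and 0.02 m and angle between each of dish_2_mid, dish_3_mid, dish_5_mid, dish_6_mid's own z axis and vertical below 0.12 rad and x of dish_3_mid in the frame of box_floor between -0.058 and 0.058 m and y of dish_3_mid in the frame of box_floor between -0.125 and 0.125 m and z of dish_3_mid in the frame of box_floor between 0.01 and 0.02 m and x of dish_5_mid in the frame of box_floor between -0.058 and 0.058 m and y of dish_5_mid in the frame of box_floor between -0.125 and 0.125 m and z of dish_5_mid in the frame of box_floor between 0.01 and 0.02 m and x of dish_6_mid in the frame of box_floor between -0.058 and 0.058 m and y of dish_6_mid in the frame of box_floor between -0.125 and 0.125 m and z of dish_6_mid in the frame of box_floor between 0.01 and 0.02 m), for 0.2 s.
At the end, for the whole second after the job is handed in: Every dish but the two bottom ones stands on the floor of the drying box, each by itself (its centre within 5 mm of standing height), upright within 0.12 rad; the bottom dish of each stack stands upright on the table outside the box; the door is shut to within 6 mm (all of step 2 and height (world z) of each of dish_1_mid, dish_4_mid below 0.02 m and angle between each of dish_1_mid, dish_4_mid's own z axis and vertical below 0.12 rad and (y of dish_1_mid in the frame of box_floor above 0.14 m or y of dish_1_mid in the frame of box_floor below -0.14 m or x of dish_1_mid in the frame of box_floor above 0.07 m or x of dish_1_mid in the frame of box_floor below -0.07 m) and (y of dish_4_mid in the frame of box_floor above 0.14 m or y of dish_4_mid in the frame of box_floor below -0.14 m or x of dish_4_mid in the frame of box_floor above 0.07 m or x of dish_4_mid in the frame of box_floor below -0.07 m) and value of joint door below 0.006 m); the robot touches nothing.
It fails at once if a dish is carried up with another still nested on it ((height (world z) of dish_2_mid above 0.11 m and distance between dish_1_mid and dish_2_mid below 0.024 m) or (height (world z) of dish_3_mid above 0.11 m and distance between dish_2_mid and dish_3_mid below 0.024 m) or (height (world z) of dish_5_mid above 0.11 m and distance between dish_4_mid and dish_5_mid below 0.024 m) or (height (world z) of dish_6_mid above 0.11 m and distance between dish_5_mid and dish_6_mid below 0.024 m)).
It fails at once if the bottom dish of a stack is lifted off the table (height (world z) of any of dish_1_mid, dish_4_mid above 0.035 m).
It fails at once if the jar, the clay ball or the stamp block is pushed more than 3 cm (distance of any of glaze_jar_cream_mid, clay_ball_mid, stamp_block_mid from where it was at the start of the episode above 0.03 m).
Of dish_3, dish_6 only 1 to 2 are there at a start; the rules pass over those that are not, and their reading is None.
At some moment in a run one of dish_1, dish_4 may be knocked a few centimetres aside while the robot is not near it.
Once in a run the grip may slacken for a moment while it holds something.
It also fails if it takes over 210 s, if anything falls off the work surface, if the arm or the gripper's body presses on something with over 40 N, if the wrist force passes 120 N, or if a joint passes its speed limit or range.

## Robot

A 6-joint arm with a two-finger parallel gripper is mounted at the origin on the work surface; the furniture and walls round the work are solid. World frame = base frame: x ahead of the robot, y to its left, z up, the work surface at z = 0. Lengths are in m, angles in degrees, forces in N, time in s.
With the tool pointing down it reaches from about 0.375 to 0.9 m from the base axis. Payload 3.1 kg.
Tool frame: the origin (TCP) lies between the finger pads; the fingertips stand 22 mm ahead of it and the grasp point (between the pads) lies 3 mm ahead of it (bot.tip_extent is the distance from the TCP to the fingertips, in m); y points along the fingers, z is the direction in which the jaws open and shut, and the axes are right-handed (so a half turn about y gives the same grasp; the last joint's range is limited). The gripper opens to 87 mm and grips with 3 to 60 N. Pads are 19 mm wide; open, the fingers measure 117 mm over their backs; the gripper's body (75 mm by 190 mm) begins 51 mm behind the grasp point.
Start: joints at [65.632, 30.224, 82.088, -0, 67.689, -10.227], TCP at [0.153, 0.606, 0.21] pointing down, gripper open.
Joint ranges: [-176.69, 176.69], [-43.24, 126.21], [12.49, 139.97], [-82, 262], [0, 151.66], [-163.58, 163.58]. Speed limits (degrees/s): [159.86, 159.86, 180, 180, 180, 180].

## Interface

Orientations are given as a 3x3 rotation matrix whose columns are the frame's x, y, z axes.
In Python, from rig import bot, eyes, models gives the robot as it stands. The module is installed in compiled form; this text tells all that it offers.
- The arm moves only by the tool arm_command, never from a script. Its arguments are lists of equal length, an entry for each row: "translation": the shift along the tool's x, y, z each as a share of 0.08 m, from -1 to 1, a list of three; "rotation": the turn, a rotation vector about the tool's x, y, z each as a share of 60 degrees, from -1 to 1, a list of three; "grip": the closure, from -1 (fully open) to 1 (shut), so that 0 is half open. In form: {"translation": [[x, y, z], ...], "rotation": [[rx, ry, rz], ...], "grip": [grip, ...]}. A call has 1 to 5 rows; each row is the pose to reach, as a shift and turn from the pose commanded when the call began, along the tool's axes at that moment; what a row does not reach only later rows make up. A row lasts 1/10 s, in which the tool goes at most 50 mm and 8.59 degrees, less where a joint would pass 70% of its speed; a pose out of reach is approached as far as the arm can. A call with a number of a shift or a turn outside -1 to 1 is refused whole. A call with a gripper value outside its range is refused whole. The fingers move at their own pace and stop on an object; the grip force is fixed at half the most. Time passes only in rows, so rows that repeat a pose let the fingers close. It gives the time, the measured TCP pose, the force and the opening at its end, in the units of the state.
- bot.read_state(): the state, without advancing time (a new reading comes with each control period).
- eyes.capture(name): name is "scene" or "top"; returns a dict with "image" (384x512x3 uint8, blue, green, red), "mtx" (3x3 intrinsics, pixels), "rvec" (rotation vector, rad) and "tvec" (3), from world to camera coordinates, as OpenCV has them. Camera axes: x right, y down, z forward; pixel columns grow to the right and rows downward; lengths in m; the calibration is good to about 2 mm. A picture is of the moment at which its call begins. There is no depth.
- bot.hand_in(): hands the job in, once; it reports no verdict.
Trained networks look in the newest picture that a camera, given by its name, has taken for a name from the list of things; names that differ only in an ending like _2 or _b are one class to them, and where a whole thing is asked for, a point or a joint stands for the part that bears it (a point fixed in the world has none). Each returns a list of dicts, best first, with "conf" (0 to 1); they miss things now and then, are a little off and sometimes report something else, mostly with a low value. They report only what shows in the picture. A call takes as long as a camera call. They do not tell look-alikes from the thing itself.
- models.recognise(camera, thing): "extent" ([left, top, right, bottom] as shares, 0 to 1, of the picture: columns of its width, rows of its height, round what is visible of it).
- models.spot_point(camera, thing): "point" ([column, row] as shares, 0 to 1, of the picture: columns of its width, rows of its height: a listed point, or the origin of a listed thing).
The state is a dict: "time_s": time; "joint_positions": joint angles; "qvel": joint speeds; "tau": joint torques, N m; "position": TCP position; "tcp_rot": TCP orientation; "force": force on the tool from outside, world axes, zero at the start; "moment": the same for the moment, N m; "opening": opening from 0.0 (shut) to 1.0 (fully open).
Only numpy, scipy, OpenCV 4.12 (cv2) and the standard library are available. Lean on these libraries where they do the work, as an engineer would, in place of code of your own. Each camera call takes 0.05 s, during which the arm holds its last target. There are 200 camera calls.

## Working session

There is one attempt and no reset: what is moved stays moved. The work goes in short steps, Python scripts to look and compute and a tool call to move; the robot and the scene stay as the last step left them, time stands still between calls to the robot, and variables do not carry over. Pictures are saved under pics/ and viewed, about 12 in all and at most 16, crops included, and the job is handed in when it is done.

Besides the shell and the picture viewer there is one more tool, called after ">>>" in YAML: its name, and indented under it one key for each argument. arm_command: Moves the arm, as the interface text tells. Shift numbers are shares of 0.08 m and turn numbers shares of 60 degrees, none past 1 either way. Its arguments: {"type":"object","properties":{"translation":{"type":"array"},"rotation":{"type":"array"},"grip":{"type":"array"}},"required":["translation","rotation","grip"]}

```bash
mkdir -p pics; cat > h.py <<'E'
import numpy as np, cv2
from rig import bot, eyes, models
def cap(n):
    c=eyes.capture(n); c['R']=cv2.Rodrigues(np.array(c['rvec'],float))[0]; c['t']=np.array(c['tvec'],float).ravel(); c['K']=np.array(c['mtx']); return c
def ray(c,uv):
    d=c['R'].T@(np.linalg.inv(c['K'])@np.array([uv[0],uv[1],1.])); return -c['R'].T@c['t'], d
def atz(c,uv,z):
    o,d=ray(c,uv); return o+d*(z-o[2])/d[2]
def proj(c,p):
    q=c['K']@(c['R']@np.array(p,float)+c['t']); return q[:2]/q[2]
def spots(c,n,thing,z,k=8):
    for r in models.spot_point(n,thing)[:k]:
        uv=np.array(r['point'])*[512,384]; print(n,thing,round(r['conf'],2),uv.round(1),atz(c,uv,z).round(3))
E
python3 - <<'E'
from h import *
s=bot.read_state(); print(s['position'],np.round(s['tcp_rot'],3),s['opening'],s['time_s'],s['force'])
ims=[]
for n in('scene','top'):
    c=cap(n); ims.append(c['image']); print(n,ray(c,(256,192))[0].round(3))
    for t,z in(('dish_1_mid',.015),('box_floor',.006),('door_grip',.0705),('glaze_jar_cream_mid',.041),('clay_ball_mid',.0245),('stamp_block_mid',.023)): spots(c,n,t,z)
    cv2.imwrite(f'pics/{n}0.png',cv2.resize(c['image'],(800,600)))
E
```

```text
[0.15236042 0.60537304 0.2089845 ] [[ 0.97  -0.001  0.244]
 [-0.244 -0.002  0.97 ]
 [-0.    -1.    -0.002]] 1.000170055164272 0.0 [ 0.73271835 -0.1465991  -0.5118948 ]
scene [-0.185 -0.833  0.568]
scene dish_1_mid 0.6 [304.5 262.5] [ 0.404 -0.351  0.015]
scene box_floor 0.97 [255.2 213.3] [ 0.474 -0.137  0.006]
scene door_grip 0.66 [252.9 186.7] [ 0.478 -0.126  0.07 ]
scene glaze_jar_cream_mid 0.69 [163.1 187.1] [0.356 0.063 0.041]
scene clay_ball_mid 0.78 [198.8 208.4] [ 0.373 -0.055  0.024]
scene stamp_block_mid 0.59 [365.4 205.4] [ 0.668 -0.306  0.023]
scene stamp_block_mid 0.46 [254.1 188.8] [ 0.535 -0.069  0.023]
top [ 0.212 -0.133  1.121]
top dish_1_mid 0.59 [325.3 202.5] [ 0.411 -0.343  0.015]
top box_floor 0.97 [249.6 177.9] [ 0.483 -0.128  0.006]
top door_grip 0.86 [250.  175.5] [ 0.474 -0.13   0.07 ]
top door_grip 0.69 [324.7 160.4] [ 0.518 -0.334  0.07 ]
top glaze_jar_cream_mid 0.85 [180.6 216. ] [0.366 0.058 0.041]
top clay_ball_mid 0.65 [228.3 219.2] [ 0.361 -0.071  0.024]
top stamp_block_mid 0.66 [178.  215.7] [0.37  0.069 0.023]
top stamp_block_mid 0.59 [308.8 113.3] [ 0.675 -0.301  0.023]
```

View pics/scene0.png

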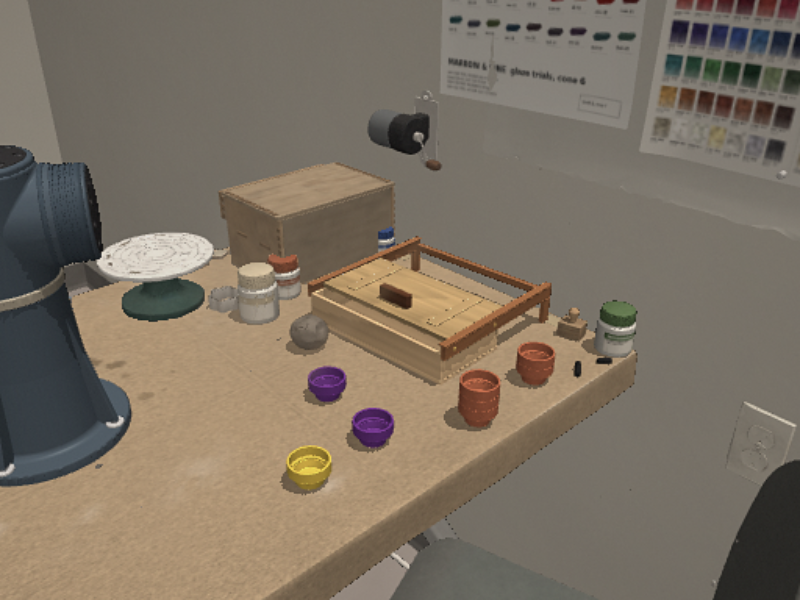

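View pics/top0.png

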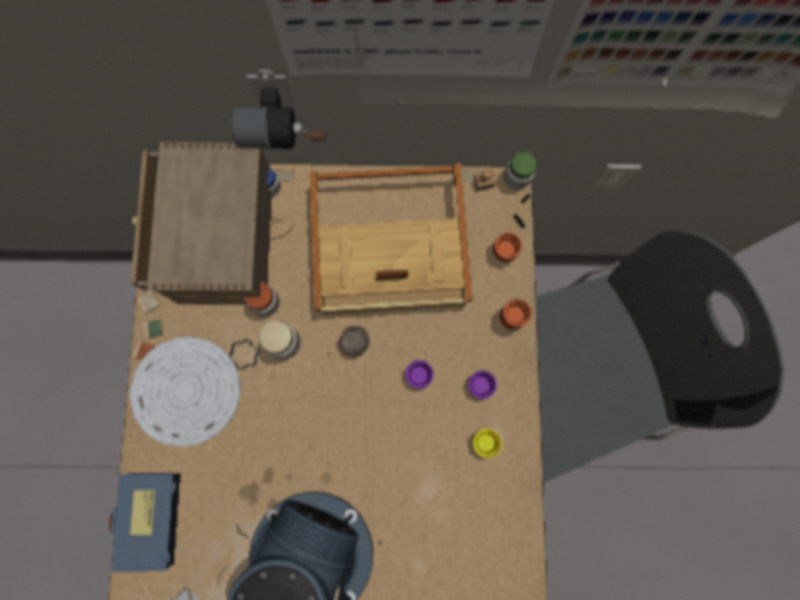

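The scene view shows the near stack 3 high at (479,398) and the far stack 2 high at (535,362). The box is behind them with its grip at (395,295). The purple and yellow bowls are look-alikes. In the top view the near stack is at (516,313), the far one at (507,247) and the grip at (391,274).

```bash
python3 - <<'E'
from h import *
c=cap('top'); im=c['image']
hsv=cv2.cvtColor(im,cv2.COLOR_BGR2HSV)
m=((hsv[...,0]<9)&(hsv[...,1]>150)&(hsv[...,2]>90)).astype(np.uint8)
n,l,st,ce=cv2.connectedComponentsWithStats(m)
for i in range(1,n):
    if st[i,4]>30: print(st[i],ce[i].round(1))
k=im[90:215,190:350]; cv2.imwrite('pics/crop1.png',cv2.resize(k,None,fx=5,fy=4.8*125/120*0.96,interpolation=cv2.INTER_CUBIC)); print(k.shape)
c=cap('scene'); im=c['image']
hsv=cv2.cvtColor(im,cv2.COLOR_BGR2HSV)
m=((hsv[...,0]<9)&(hsv[...,1]>150)&(hsv[...,2]>90)).astype(np.uint8)
n,l,st,ce=cv2.connectedComponentsWithStats(m)
for i in range(1,n):
    if st[i,4]>30: print(st[i],ce[i].round(1))
k=im[130:290,190:390]; cv2.imwrite('pics/crop2.png',cv2.resize(k,None,fx=4,fy=3.75,interpolation=cv2.INTER_CUBIC))
E
```

```text
(125, 160, 3)
[331 219  24  27 355] [342.6 231.3]
[295 237  25  36 521] [306.6 253.6]
```

View pics/crop1.png

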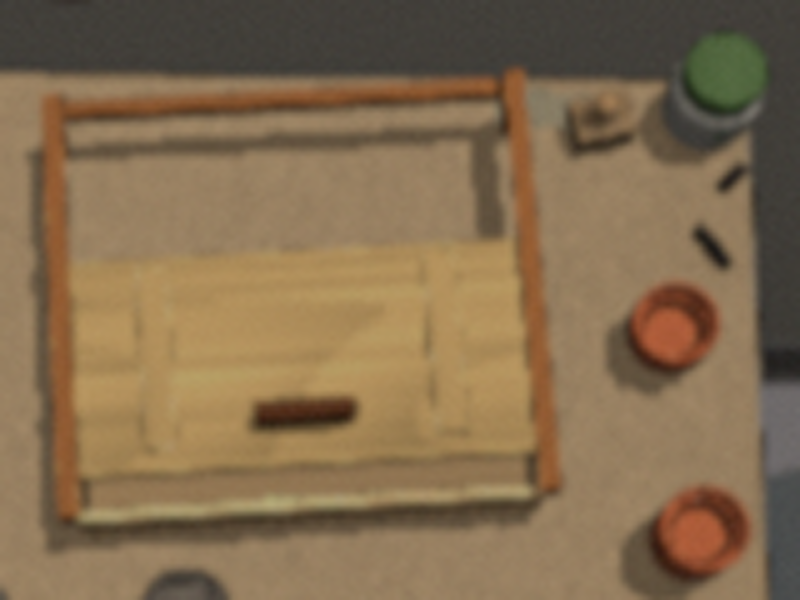

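View pics/crop2.png

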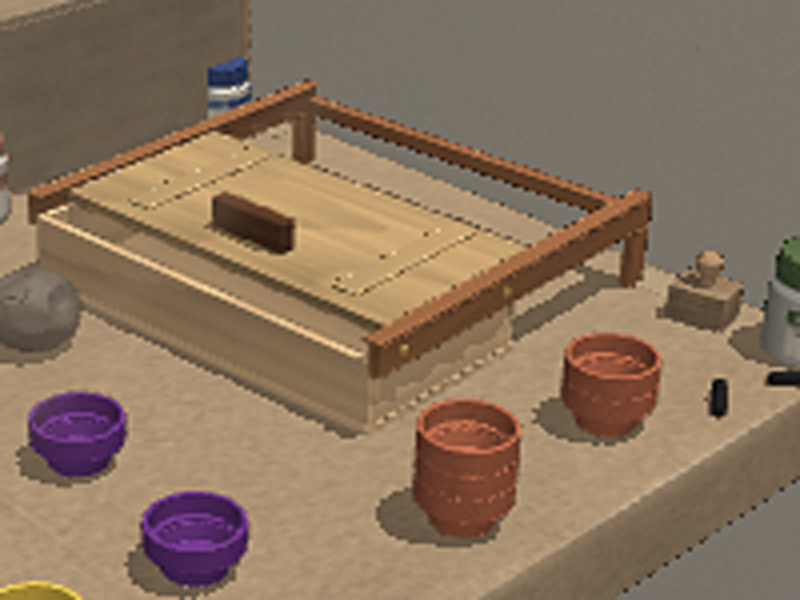

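The top crop shows the door slightly open: there is a gap at the front, rows 470–500. The track corners are at about (60,517), (558,488), (45,97) and (525,70). The rims are at (702,532) and (675,326). The scene crop confirms stacks of 3 and 2.

```bash
python3 - <<'E'
from h import *
from scipy.optimize import least_squares
t=cap('top'); s=cap('scene')
T=lambda x,y:(190+x/5,90+y/4.8); S=lambda x,y:(190+x/4,130+y/3.75)
def tri(a,b):
    f=lambda p:np.r_[proj(t,p)-a,proj(s,p)-b]
    r=least_squares(f,[.45,-.3,.04]); print('tri',r.x.round(4),r.fun.round(1))
print('near top',atz(t,T(702,532),.06),'scene',atz(s,S(468,430),.06)); tri(T(702,532),S(468,430))
print('far',atz(t,T(675,326),.045),atz(s,S(612,362),.045)); tri(T(675,326),S(612,362))
L=[((-.064,.131),(60,517)),((-.064,-.131),(558,488)),((.190,.131),(45,97)),((.190,-.131),(525,70))]
P=np.array([atz(t,T(*b),.064)[:2] for a,b in L]); A=np.array([a for a,b in L])
print(P.round(3))
def f(p): 
    c,d=np.cos(p[2]),np.sin(p[2]); return ((A@np.array([[c,d],[-d,c]])+p[:2])-P).ravel()
r=least_squares(f,[.48,-.13,0]); print(r.x,r.fun.round(4), np.degrees(r.x[2]))
print('grip top',atz(t,T(303,408),.0815),'scene',atz(s,S(255,214),.0815))
c,d=np.cos(r.x[2]),np.sin(r.x[2])
for z,q in((.064,(-.064,-.131)),(.064,(-.064,.131)),(.064,(.19,-.131)),(.064,(.19,.131)),(.049,(-.064,-.125)),(0,(-.064,-.131))):
    w=r.x[:2]+np.array([[c,-d],[d,c]])@q; uv=proj(s,[*w,z]); print(q,z,'scene crop',((uv-[190,130])*[4,3.75]).round(0))
print('floor front inner?')
for n,c_ in(('top',t),): spots(c_,n,'stamp_block_mid',.023)
E
```

```text
near top [ 0.40758325 -0.34857484  0.06      ] scene [ 0.40233701 -0.35600903  0.06      ]
tri [ 0.4091 -0.3502  0.0539] [ 0.1 -0.2 -0.1  0. ]
far [ 0.53302678 -0.34036912  0.045     ] [ 0.52478199 -0.34845435  0.045     ]
tri [ 0.535  -0.3416  0.0376] [-0.1  0.1  0.1 -0. ]
[[ 0.413 -0.001]
 [ 0.432 -0.27 ]
 [ 0.664  0.015]
 [ 0.684 -0.256]]
[ 0.48525376 -0.13215552  0.06599099] [-0.0004 -0.0046 -0.0016  0.003   0.0024 -0.004  -0.0004  0.0056] 3.781005245317943
grip top [ 0.47274049 -0.1314437   0.0815    ] scene [ 0.46305167 -0.14391616  0.0815    ]
(-0.064, -0.131) 0.064 scene crop [373. 337.]
(-0.064, 0.131) 0.064 scene crop [ 35. 190.]
(0.19, -0.131) 0.064 scene crop [646. 187.]
(0.19, 0.131) 0.064 scene crop [317.  77.]
(-0.064, -0.125) 0.049 scene crop [363. 356.]
(-0.064, -0.131) 0 scene crop [369. 434.]
floor front inner?
```

>>> arm_command:
  translation:
    - [0, -0.3, 0]
    - [0, -0.6, 0]
    - [0, -1, 0]
    - [0, -1, 0]
    - [0, -1, 0]
  rotation:
    - [0, 0.7, 0]
    - [0, 0.7, 0]
    - [0, 0.7, 0]
    - [0, 0.7, 0]
    - [0, 0.7, 0]
  grip: [-1, -1, -1, -1, -1]

```text
time_s: 1.45
position: [0.1529, 0.6067, 0.2917]
tcp_rot: [[0.552, 0.001, 0.834], [-0.834, 0.003, 0.552], [-0.002, -1.0, 0.003]]
force: [0.5, -0.7, -0.5]
opening: 1.001
```

>>> arm_command:
  translation:
    - [0, 0, 0]
    - [0, 0, 0]
    - [0, 0, 0]
    - [0, 0, 0]
    - [0, 0, 0]
  rotation:
    - [0, 0.502, 0]
    - [0, 0.502, 0]
    - [0, 0.502, 0]
    - [0, 0.502, 0]
    - [0, 0.502, 0]
  grip: [-1, -1, -1, -1, -1]

```text
time_s: 1.95
position: [0.1526, 0.606, 0.2899]
tcp_rot: [[0.065, -0.0, 0.998], [-0.998, -0.0, 0.065], [0.0, -1.0, -0.0]]
force: [0.8, 0.7, -0.4]
opening: 0.999
```

>>> arm_command:
  translation:
    - [0.3, 0, 0.15]
    - [0.65, 0, 0.32]
    - [1, 0, 0.5]
  rotation:
    - [0, 0, 0]
    - [0, 0, 0]
    - [0, 0, 0]
  grip: [-1, -1, -1]

```text
time_s: 2.25
position: [0.1979, 0.528, 0.2898]
tcp_rot: [[0.068, 0.0, 0.998], [-0.998, -0.0, 0.068], [0.0, -1.0, 0.0]]
force: [0.7, 0.1, -0.3]
opening: 1.003
```

>>> arm_command:
  translation:
    - [0.33, 0, 0.17]
    - [0.67, 0, 0.33]
    - [1, 0, 0.5]
  rotation:
    - [0, 0, 0]
    - [0, 0, 0]
    - [0, 0, 0]
  grip: [-1, -1, -1]

```text
time_s: 2.55
position: [0.2433, 0.4505, 0.2901]
tcp_rot: [[0.068, 0.0, 0.998], [-0.998, 0.0, 0.068], [-0.0, -1.0, 0.0]]
force: [-0.0, 1.0, 0.3]
opening: 0.994
```

>>> arm_command:
  translation:
    - [0.33, 0, 0.17]
    - [0.67, 0, 0.33]
    - [1, 0, 0.5]
  rotation:
    - [0, 0, 0]
    - [0, 0, 0]
    - [0, 0, 0]
  grip: [-1, -1, -1]

```text
time_s: 2.85
position: [0.2884, 0.3733, 0.2901]
tcp_rot: [[0.067, 0.0, 0.998], [-0.998, 0.0, 0.067], [-0.0, -1.0, 0.0]]
force: [0.8, -0.6, -0.2]
opening: 1.001
```

>>> arm_command:
  translation:
    - [0.33, 0, 0.17]
    - [0.67, 0, 0.33]
    - [1, 0, 0.5]
  rotation:
    - [0, 0, 0]
    - [0, 0, 0]
    - [0, 0, 0]
  grip: [-1, -1, -1]

```text
time_s: 3.15
position: [0.3336, 0.2961, 0.2902]
tcp_rot: [[0.067, 0.001, 0.998], [-0.998, 0.0, 0.067], [-0.0, -1.0, 0.001]]
force: [0.9, 0.2, 0.7]
opening: 1.0
```

>>> arm_command:
  translation:
    - [0.33, 0, 0.17]
    - [0.67, 0, 0.33]
    - [1, 0, 0.5]
  rotation:
    - [0, 0, 0]
    - [0, 0, 0]
    - [0, 0, 0]
  grip: [-1, -1, -1]

```text
time_s: 3.45
position: [0.3787, 0.2188, 0.2902]
tcp_rot: [[0.067, 0.0, 0.998], [-0.998, 0.0, 0.067], [-0.0, -1.0, 0.001]]
force: [-0.1, 0.0, -0.6]
opening: 0.996
```

>>> arm_command:
  translation:
    - [0.33, 0, 0.1]
    - [0.67, 0, 0.2]
    - [1, 0, 0.3]
  rotation:
    - [0, 0, 0]
    - [0, 0, 0]
    - [0, 0, 0]
  grip: [-1, -1, -1]

```text
time_s: 3.75
position: [0.4078, 0.1405, 0.2902]
tcp_rot: [[0.067, 0.001, 0.998], [-0.998, 0.0, 0.067], [-0.0, -1.0, 0.001]]
force: [-0.2, 0.9, -0.1]
opening: 1.0
```

>>> arm_command:
  translation:
    - [0.33, 0, 0.1]
    - [0.67, 0, 0.2]
    - [1, 0, 0.3]
  rotation:
    - [0, 0, 0]
    - [0, 0, 0]
    - [0, 0, 0]
  grip: [-1, -1, -1]

```text
time_s: 4.05
position: [0.437, 0.0623, 0.2902]
tcp_rot: [[0.067, 0.001, 0.998], [-0.998, -0.0, 0.067], [0.0, -1.0, 0.001]]
force: [0.3, 0.4, 0.4]
opening: 0.997
```

>>> arm_command:
  translation:
    - [0.33, 0, 0]
    - [0.67, 0, 0]
    - [1, 0, 0]
  rotation:
    - [0, 0, 0]
    - [0, 0, 0]
    - [0, 0, 0]
  grip: [-1, -1, -1]

```text
time_s: 4.35
position: [0.4419, -0.0176, 0.2901]
tcp_rot: [[0.067, 0.0, 0.998], [-0.998, -0.0, 0.067], [0.0, -1.0, 0.0]]
force: [-0.1, 0.3, -0.8]
opening: 0.999
```

>>> arm_command:
  translation:
    - [0.33, 0.4, 0]
    - [0.67, 0.8, 0]
    - [1, 1, 0]
  rotation:
    - [0, 0, 0]
    - [0, 0, 0]
    - [0, 0, 0]
  grip: [-1, -1, -1]

```text
time_s: 4.65
position: [0.4458, -0.0968, 0.2081]
tcp_rot: [[0.067, -0.003, 0.998], [-0.998, 0.001, 0.067], [-0.001, -1.0, -0.003]]
force: [0.8, -0.3, -0.1]
opening: 0.999
```

>>> arm_command:
  translation:
    - [0.2, 0.3, 0]
    - [0.46, 0.6, 0]
    - [0.46, 1, 0]
    - [0.46, 1, 0]
  rotation:
    - [0, 0, 0]
    - [0, 0, 0]
    - [0, 0, 0]
    - [0, 0, 0]
  grip: [-1, -1, -1, -1]

```text
time_s: 5.05
position: [0.447, -0.1323, 0.1271]
tcp_rot: [[0.065, -0.007, 0.998], [-0.998, 0.004, 0.065], [-0.005, -1.0, -0.007]]
force: [-0.5, -0.1, -0.1]
opening: 1.0
```

>>> arm_command:
  translation:
    - [0, 0, 0.32]
    - [0, 0, 0.32]
    - [0, 0.27, 0.32]
    - [0, 0.54, 0.32]
    - [0, 0.54, 0.32]
  rotation:
    - [0, 0, 0]
    - [0, 0, 0]
    - [0, 0, 0]
    - [0, 0, 0]
    - [0, 0, 0]
  grip: [-1, -1, -1, -1, -1]

```text
time_s: 5.55
position: [0.4733, -0.1301, 0.0861]
tcp_rot: [[0.067, -0.004, 0.998], [-0.998, 0.002, 0.067], [-0.002, -1.0, -0.004]]
force: [-1.1, -0.2, 0.9]
opening: 1.001
```

>>> arm_command:
  translation:
    - [0, 0, 0]
    - [0, 0, 0]
    - [0, 0, 0]
    - [0, 0, 0]
    - [0, 0, 0]
  rotation:
    - [0, 0, 0]
    - [0, 0, 0]
    - [0, 0, 0]
    - [0, 0, 0]
    - [0, 0, 0]
  grip: [1, 1, 1, 1, 1]

```text
time_s: 6.05
position: [0.4752, -0.1314, 0.0873]
tcp_rot: [[0.065, 0.001, 0.998], [-0.998, -0.0, 0.065], [0.0, -1.0, 0.001]]
force: [0.5, -0.2, 0.2]
opening: 0.638
```

>>> arm_command:
  translation:
    - [0, 0, 0]
    - [0, 0, 0]
    - [0, 0, 0]
    - [0, 0, 0]
    - [0, 0, 0]
  rotation:
    - [0, 0, 0]
    - [0, 0, 0]
    - [0, 0, 0]
    - [0, 0, 0]
    - [0, 0, 0]
  grip: [1, 1, 1, 1, 1]

```text
time_s: 6.55
position: [0.475, -0.1313, 0.0867]
tcp_rot: [[0.065, -0.0, 0.998], [-0.998, 0.0, 0.065], [-0.0, -1.0, -0.0]]
force: [0.6, 0.8, 0.3]
opening: 0.171
```

>>> arm_command:
  translation:
    - [0, 0, 0]
    - [0, 0, 0]
    - [0, 0, 0.2]
    - [0, 0, 0.4]
    - [0, 0, 0.6]
  rotation:
    - [0, 0, 0]
    - [0, 0, 0]
    - [0, 0, 0]
    - [0, 0, 0]
    - [0, 0, 0]
  grip: [1, 1, 1, 1, 1]

```text
time_s: 7.05
position: [0.5234, -0.1281, 0.0868]
tcp_rot: [[0.065, -0.0, 0.998], [-0.998, 0.0, 0.065], [-0.0, -1.0, -0.0]]
force: [-1.3, -1.0, 0.8]
opening: 0.006
```

>>> arm_command:
  translation:
    - [0, 0, 0.15]
    - [0, 0, 0.3]
    - [0, 0, 0.4]
    - [0, 0, 0.5]
    - [0, 0, 0.5]
  rotation:
    - [0, 0, 0]
    - [0, 0, 0]
    - [0, 0, 0]
    - [0, 0, 0]
    - [0, 0, 0]
  grip: [1, 1, 1, 1, 1]

```text
time_s: 7.55
position: [0.5639, -0.1257, 0.0867]
tcp_rot: [[0.066, 0.001, 0.998], [-0.998, -0.0, 0.066], [0.0, -1.0, 0.001]]
force: [-0.4, -0.1, 0.1]
opening: 0.003
```

>>> arm_command:
  translation:
    - [0, 0, 0.03]
    - [0, 0, 0.05]
    - [0, 0, 0.07]
    - [0, 0, 0.09]
    - [0, 0, 0.09]
  rotation:
    - [0, 0, 0]
    - [0, 0, 0]
    - [0, 0, 0]
    - [0, 0, 0]
    - [0, 0, 0]
  grip: [1, 1, 1, 1, 1]

```text
time_s: 8.05
position: [0.5702, -0.1251, 0.0868]
tcp_rot: [[0.065, 0.0, 0.998], [-0.998, -0.0, 0.065], [0.0, -1.0, 0.0]]
force: [0.5, -0.4, 0.6]
opening: 0.01
```

The grip shut completely, so it missed the bar. I'll look.

```bash
python3 - <<'E'
from h import *
t=cap('top'); s=cap('scene')
a=cv2.resize(t['image'][70:220,190:350],(480,450),interpolation=cv2.INTER_CUBIC)
b=cv2.resize(s['image'][60:280,190:390],(320,352),interpolation=cv2.INTER_CUBIC)
o=np.zeros((450,800,3),np.uint8); o[:,:480]=a; o[:352,480:]=b; cv2.imwrite('pics/p5.png',o)
print(proj(t,[.5702,-.1251,.065]),proj(s,[.5702,-.1251,.065]))
E
```

```text
[248.55352763 142.30271961] [280.74424387 176.72888738]
```

View pics/p5.png

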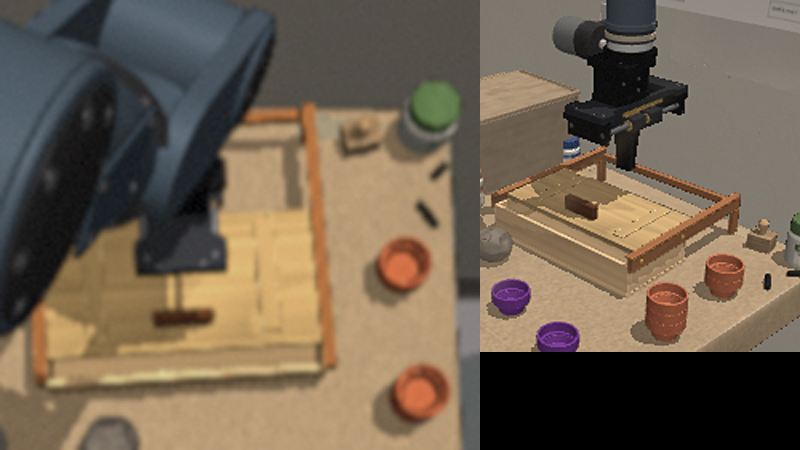

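```bash
python3 - <<'E'
from h import *
print(bot.tip_extent, [a for a in dir(bot) if a[0]!='_'], bot.read_state()['position'])
s=cap('scene'); im=s['image'][90:210,230:330].copy()
im=cv2.resize(im,(600,720),interpolation=cv2.INTER_NEAREST)[:600]
for z,c in((.065,(0,255,0)),(.087,(0,0,255)),(.14,(255,0,0))):
    p=(proj(s,[.5702,-.1251,z])-[230,90])*6; cv2.circle(im,tuple(int(v) for v in p),4,c,-1)
cv2.imwrite('pics/p6.png',im)
E
```

```text
0.022 ['PlanningError', 'hand_in', 'read_state', 'tip_extent'] [ 0.56994457 -0.12507896  0.08676698]
```

View pics/p6.png

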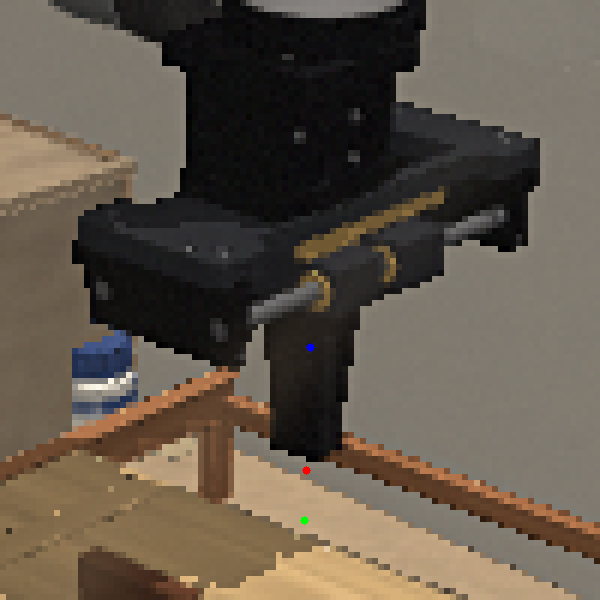

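The gripper shows up about 9 px (~24 mm) higher than its reported pose predicts: the tip is at crop (305,457), against (304,520) predicted. I'll compare with the top view.

```bash
python3 - <<'E'
from h import *
t=cap('top'); s=cap('scene')
p0=bot.read_state()['position']; R=np.array(bot.read_state()['tcp_rot'])
im=cv2.resize(t['image'][110:180,210:290],(800,700),interpolation=cv2.INTER_CUBIC)[:600]
im2=cv2.resize(s['image'][100:200,230:330],(600,600),interpolation=cv2.INTER_NEAREST)
def drw(im,c,off,k,col,dz):
    for a in(-.048,-.085):
        q=np.array([proj(c,p0+[0,0,dz]+R@np.array([x,a,z])) for x,z in((-.0375,-.095),(.0375,-.095),(.0375,.095),(-.0375,.095))])
        cv2.polylines(im,[((q-off)*k).astype(int)],True,col,1)
    q=proj(c,p0+[0,0,dz]+R@[0,.022,0]); cv2.circle(im,tuple(((q-off)*k).astype(int)),4,col,-1)
for dz,col in((0,(0,255,0)),(.025,(0,0,255))):
    drw(im,t,np.array([210,110]),10,col,dz); drw(im2,s,np.array([230,100]),6,col,dz)
o=np.zeros((600,800,3),np.uint8); o[:,:400]=cv2.resize(im,(400,300)).repeat(1,0)[:300].repeat(2,0)[:600] if 0 else 0
a=cv2.resize(im,(400,300)); o[:300,:400]=a; b=cv2.resize(im2,(400,400)); o[:400,400:]=b
cv2.imwrite('pics/p7.png',o[:400])
E
```

```text
(no output)
```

View pics/p7.png

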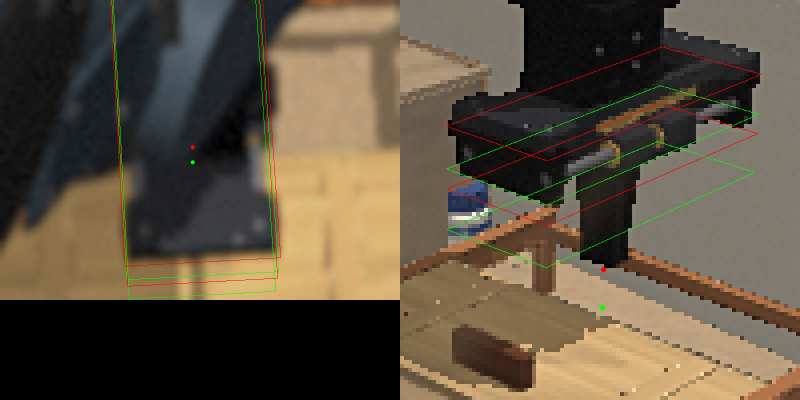

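Both views fit a gripper about 25–30 mm above the reported z. I'll check this by touch: straddle the bar and lower gently onto the door's top face.

>>> arm_command:
  translation:
    - [0, -0.1, -0.2]
    - [0, -0.1, -0.4]
    - [0, -0.1, -0.6]
    - [0, -0.1, -0.8]
    - [0, -0.1, -1]
  rotation:
    - [0, 0, 0]
    - [0, 0, 0]
    - [0, 0, 0]
    - [0, 0, 0]
    - [0, 0, 0]
  grip: [-1, -1, -1, -1, -1]

```text
time_s: 8.8
position: [0.4896, -0.1303, 0.0949]
tcp_rot: [[0.065, 0.0, 0.998], [-0.998, -0.0, 0.065], [0.0, -1.0, 0.0]]
force: [0.2, -0.7, 0.1]
opening: 0.374
```

>>> arm_command:
  translation:
    - [0, 0, -0.2]
    - [0, 0, -0.2]
    - [0, 0, -0.2]
    - [0, 0, -0.2]
    - [0, 0, -0.2]
  rotation:
    - [0, 0, 0]
    - [0, 0, 0]
    - [0, 0, 0]
    - [0, 0, 0]
    - [0, 0, 0]
  grip: [-1, -1, -1, -1, -1]

```text
time_s: 9.3
position: [0.4753, -0.1316, 0.0948]
tcp_rot: [[0.066, 0.001, 0.998], [-0.998, -0.001, 0.066], [0.001, -1.0, 0.001]]
force: [0.3, 0.5, -0.8]
opening: 0.836
```

>>> arm_command:
  translation:
    - [0, 0.1, 0]
    - [0, 0.2, 0]
    - [0, 0.25, 0]
    - [0, 0.3, 0]
    - [0, 0.3, 0]
  rotation:
    - [0, 0, 0]
    - [0, 0, 0]
    - [0, 0, 0]
    - [0, 0, 0]
    - [0, 0, 0]
  grip: [-1, -1, -1, -1, -1]

```text
time_s: 9.8
position: [0.4738, -0.1311, 0.07]
tcp_rot: [[0.065, -0.001, 0.998], [-0.998, 0.001, 0.065], [-0.001, -1.0, -0.001]]
force: [0.4, 0.3, 0.3]
opening: 0.996
```

>>> arm_command:
  translation:
    - [0, 0.03, 0]
    - [0, 0.06, 0]
    - [0, 0.06, 0]
  rotation:
    - [0, 0, 0]
    - [0, 0, 0]
    - [0, 0, 0]
  grip: [-1, -1, -1]

```text
time_s: 10.1
position: [0.4742, -0.1313, 0.0658]
tcp_rot: [[0.065, -0.0, 0.998], [-0.998, 0.0, 0.065], [-0.0, -1.0, -0.0]]
force: [0.4, 0.3, -0.3]
opening: 0.994
```

>>> arm_command:
  translation:
    - [0, 0.03, 0]
    - [0, 0.03, 0]
  rotation:
    - [0, 0, 0]
    - [0, 0, 0]
  grip: [-1, -1]

```text
time_s: 10.3
position: [0.4741, -0.1313, 0.0634]
tcp_rot: [[0.065, -0.0, 0.998], [-0.998, 0.0, 0.065], [-0.0, -1.0, -0.0]]
force: [-0.7, 0.4, -0.6]
opening: 0.999
```

No contact, even with the reported tip at 0.041, well below the door face. That confirms the z offset. I'll keep lowering.

>>> arm_command:
  translation:
    - [0, 0.03, 0]
    - [0, 0.03, 0]
  rotation:
    - [0, 0, 0]
    - [0, 0, 0]
  grip: [-1, -1]

```text
time_s: 10.5
position: [0.4741, -0.1313, 0.061]
tcp_rot: [[0.065, -0.0, 0.998], [-0.998, 0.0, 0.065], [-0.0, -1.0, -0.0]]
force: [1.1, 0.5, 1.1]
opening: 0.997
```

>>> arm_command:
  translation:
    - [0, 0.02, 0]
    - [0, 0.02, 0]
  rotation:
    - [0, 0, 0]
    - [0, 0, 0]
  grip: [-1, -1]

```text
time_s: 10.7
position: [0.4741, -0.1313, 0.0594]
tcp_rot: [[0.065, -0.0, 0.998], [-0.998, 0.0, 0.065], [-0.0, -1.0, -0.0]]
force: [0.5, -1.2, 0.3]
opening: 0.996
```

>>> arm_command:
  translation:
    - [0, 0.02, 0]
    - [0, 0.02, 0]
  rotation:
    - [0, 0, 0]
    - [0, 0, 0]
  grip: [-1, -1]

```text
time_s: 10.9
position: [0.4741, -0.1313, 0.0578]
tcp_rot: [[0.065, -0.0, 0.998], [-0.998, 0.0, 0.065], [-0.0, -1.0, -0.0]]
force: [-0.6, -0.4, 0.8]
opening: 1.001
```

>>> arm_command:
  translation:
    - [0, 0.02, 0]
    - [0, 0.02, 0]
  rotation:
    - [0, 0, 0]
    - [0, 0, 0]
  grip: [-1, -1]

```text
time_s: 11.1
position: [0.4741, -0.1313, 0.0562]
tcp_rot: [[0.065, -0.0, 0.998], [-0.998, 0.0, 0.065], [-0.0, -1.0, -0.0]]
force: [0.0, 0.3, 0.5]
opening: 0.998
```

>>> arm_command:
  translation:
    - [0, 0.015, 0]
    - [0, 0.015, 0]
  rotation:
    - [0, 0, 0]
    - [0, 0, 0]
  grip: [-1, -1]

```text
time_s: 11.3
position: [0.4741, -0.1313, 0.055]
tcp_rot: [[0.065, -0.0, 0.998], [-0.998, 0.0, 0.065], [-0.0, -1.0, -0.0]]
force: [0.3, 0.3, -0.0]
opening: 1.001
```

>>> arm_command:
  translation:
    - [0, 0.015, 0]
    - [0, 0.015, 0]
  rotation:
    - [0, 0, 0]
    - [0, 0, 0]
  grip: [-1, -1]

```text
time_s: 11.5
position: [0.4741, -0.1313, 0.0538]
tcp_rot: [[0.065, -0.0, 0.998], [-0.998, 0.0, 0.065], [-0.0, -1.0, -0.0]]
force: [0.1, 0.4, 0.0]
opening: 1.005
```

>>> arm_command:
  translation:
    - [0, 0.015, 0]
    - [0, 0.015, 0]
  rotation:
    - [0, 0, 0]
    - [0, 0, 0]
  grip: [-1, -1]

```text
time_s: 11.7
position: [0.4742, -0.1313, 0.0526]
tcp_rot: [[0.065, -0.0, 0.998], [-0.998, 0.0, 0.065], [-0.0, -1.0, -0.0]]
force: [0.4, 0.5, 0.4]
opening: 0.999
```

>>> arm_command:
  translation:
    - [0, 0.015, 0]
    - [0, 0.015, 0]
  rotation:
    - [0, 0, 0]
    - [0, 0, 0]
  grip: [-1, -1]

```text
time_s: 11.9
position: [0.4742, -0.1313, 0.0514]
tcp_rot: [[0.065, -0.0, 0.998], [-0.998, 0.0, 0.065], [-0.0, -1.0, -0.0]]
force: [0.4, -0.4, -0.5]
opening: 1.001
```

>>> arm_command:
  translation:
    - [0, 0.015, 0]
    - [0, 0.015, 0]
  rotation:
    - [0, 0, 0]
    - [0, 0, 0]
  grip: [-1, -1]

```text
time_s: 12.1
position: [0.4741, -0.1313, 0.0502]
tcp_rot: [[0.065, -0.0, 0.998], [-0.998, 0.0, 0.065], [-0.0, -1.0, -0.0]]
force: [0.3, 0.1, 0.2]
opening: 0.995
```

>>> arm_command:
  translation:
    - [0, 0.015, 0]
    - [0, 0.015, 0]
  rotation:
    - [0, 0, 0]
    - [0, 0, 0]
  grip: [-1, -1]

```text
time_s: 12.3
position: [0.4742, -0.1313, 0.049]
tcp_rot: [[0.065, -0.0, 0.998], [-0.998, 0.0, 0.065], [-0.0, -1.0, -0.0]]
force: [0.3, -0.1, 0.8]
opening: 0.997
```

```bash
python3 - <<'E'
from h import *
s=cap('scene'); im=s['image'][110:230,200:320].copy()
im=cv2.resize(im,(600,600),interpolation=cv2.INTER_NEAREST)
p0=bot.read_state()['position'];R=np.array(bot.read_state()['tcp_rot']);print(p0)
for dz,c in((.0,(0,255,0)),(.03,(0,0,255))):
  for z in(-.0435,.0435):
    p=(proj(s,p0+R@[0,.022,z]+[0,0,dz])-[200,110])*5; cv2.circle(im,tuple(int(v) for v in p),4,c,-1)
cv2.imwrite('pics/p8.png',im)
E
```

```text
[ 0.47418769 -0.13130368  0.04905655]
```

View pics/p8.png

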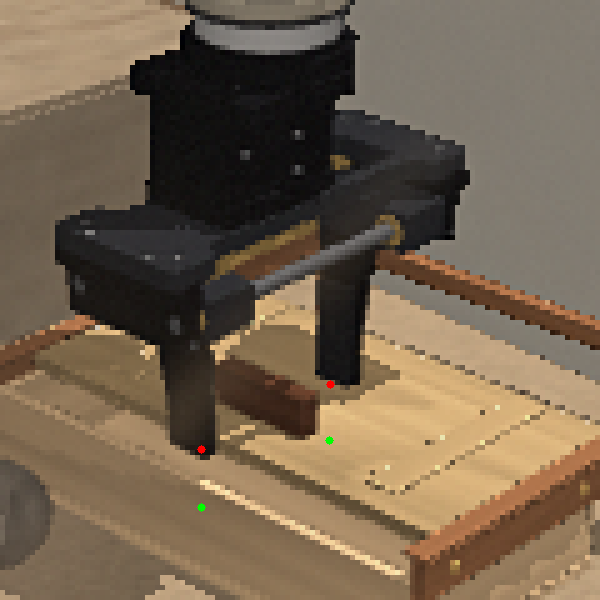

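The fingers straddle the bar and their tips are near the door face. The true z is about the reported z plus 0.03. I'll raise 4 mm and close.

>>> arm_command:
  translation:
    - [0, -0.05, 0]
    - [0, -0.05, 0]
    - [0, -0.05, 0]
    - [0, -0.05, 0]
    - [0, -0.05, 0]
  rotation:
    - [0, 0, 0]
    - [0, 0, 0]
    - [0, 0, 0]
    - [0, 0, 0]
    - [0, 0, 0]
  grip: [1, 1, 1, 1, 1]

```text
time_s: 12.85
position: [0.4742, -0.1313, 0.0532]
tcp_rot: [[0.065, -0.0, 0.998], [-0.998, 0.0, 0.065], [-0.0, -1.0, -0.0]]
force: [-0.4, -0.9, 0.2]
opening: 0.631
```

>>> arm_command:
  translation:
    - [0, 0, 0]
    - [0, 0, 0]
    - [0, 0, 0]
    - [0, 0, 0]
    - [0, 0, 0]
  rotation:
    - [0, 0, 0]
    - [0, 0, 0]
    - [0, 0, 0]
    - [0, 0, 0]
    - [0, 0, 0]
  grip: [1, 1, 1, 1, 1]

```text
time_s: 13.35
position: [0.4741, -0.1313, 0.0531]
tcp_rot: [[0.065, -0.0, 0.998], [-0.998, 0.0, 0.065], [-0.0, -1.0, -0.0]]
force: [0.2, -0.2, -0.4]
opening: 0.169
```

>>> arm_command:
  translation:
    - [0, 0, 0]
    - [0, 0, 0]
    - [0, 0, 0]
    - [0, 0, 0]
  rotation:
    - [0, 0, 0]
    - [0, 0, 0]
    - [0, 0, 0]
    - [0, 0, 0]
  grip: [1, 1, 1, 1]

```text
time_s: 13.75
position: [0.4739, -0.1313, 0.0531]
tcp_rot: [[0.066, -0.001, 0.998], [-0.998, 0.0, 0.066], [-0.0, -1.0, -0.001]]
force: [-1.2, -1.3, 0.7]
opening: 0.134
```

Gripped at 11.7 mm. Now I'll open the door.

>>> arm_command:
  translation:
    - [0, 0, 0.2]
    - [0, 0, 0.4]
    - [0, 0, 0.6]
    - [0, 0, 0.8]
    - [0, 0, 1]
  rotation:
    - [0, 0, 0]
    - [0, 0, 0]
    - [0, 0, 0]
    - [0, 0, 0]
    - [0, 0, 0]
  grip: [1, 1, 1, 1, 1]

```text
time_s: 14.25
position: [0.5537, -0.1258, 0.0531]
tcp_rot: [[0.065, -0.002, 0.998], [-0.998, 0.001, 0.065], [-0.001, -1.0, -0.002]]
force: [-1.8, -0.2, 1.3]
opening: 0.136
```

>>> arm_command:
  translation:
    - [0, 0, 0.05]
    - [0, 0, 0.1]
    - [0, 0, 0.15]
    - [0, 0, 0.16]
    - [0, 0, 0.16]
  rotation:
    - [0, 0, 0]
    - [0, 0, 0]
    - [0, 0, 0]
    - [0, 0, 0]
    - [0, 0, 0]
  grip: [1, 1, 1, 1, 1]

```text
time_s: 14.75
position: [0.5666, -0.1249, 0.0531]
tcp_rot: [[0.065, -0.0, 0.998], [-0.998, 0.001, 0.065], [-0.001, -1.0, -0.0]]
force: [-0.0, 2.7, 1.1]
opening: 0.135
```

>>> arm_command:
  translation:
    - [0, 0, 0.02]
    - [0, 0, 0.03]
    - [0, 0, 0.03]
  rotation:
    - [0, 0, 0]
    - [0, 0, 0]
    - [0, 0, 0]
  grip: [1, 1, 1]

```text
time_s: 15.05
position: [0.5687, -0.1248, 0.0531]
tcp_rot: [[0.065, -0.001, 0.998], [-0.998, 0.001, 0.065], [-0.001, -1.0, -0.001]]
force: [-2.0, 3.5, 4.0]
opening: 0.137
```

>>> arm_command:
  translation:
    - [0, 0, 0.02]
    - [0, 0, 0.03]
    - [0, 0, 0.03]
  rotation:
    - [0, 0, 0]
    - [0, 0, 0]
    - [0, 0, 0]
  grip: [1, 1, 1]

```text
time_s: 15.35
position: [0.5686, -0.1248, 0.0531]
tcp_rot: [[0.066, -0.006, 0.998], [-0.998, 0.001, 0.066], [-0.001, -1.0, -0.006]]
force: [-7.8, 0.7, 7.1]
opening: 0.136
```

It hit the stop, so the door is fully open. That puts the box centre at about (0.485,-0.131), which agrees with the camera. I'll release and touch the door face to calibrate z.

>>> arm_command:
  translation:
    - [0, 0, -0.04]
    - [0, 0, -0.04]
    - [0, 0, -0.04]
    - [0, 0, -0.04]
    - [0, 0, -0.04]
  rotation:
    - [0, 0, 0]
    - [0, 0, 0]
    - [0, 0, 0]
    - [0, 0, 0]
    - [0, 0, 0]
  grip: [0.2, 0.2, 0.2, 0.2, 0.2]

```text
time_s: 15.85
position: [0.569, -0.1254, 0.0531]
tcp_rot: [[0.065, 0.001, 0.998], [-0.998, -0.0, 0.065], [0.0, -1.0, 0.001]]
force: [-0.4, -0.3, 0.1]
opening: 0.391
```

>>> arm_command:
  translation:
    - [0, 0.03, 0]
    - [0, 0.06, 0]
    - [0, 0.06, 0]
  rotation:
    - [0, 0, 0]
    - [0, 0, 0]
    - [0, 0, 0]
  grip: [0.2, 0.2, 0.2]

```text
time_s: 16.15
position: [0.5681, -0.125, 0.0478]
tcp_rot: [[0.065, -0.001, 0.998], [-0.998, 0.0, 0.065], [-0.0, -1.0, -0.001]]
force: [-0.0, 0.2, 0.6]
opening: 0.403
```

>>> arm_command:
  translation:
    - [0, 0.015, 0]
    - [0, 0.015, 0]
  rotation:
    - [0, 0, 0]
    - [0, 0, 0]
  grip: [0.2, 0.2]

```text
time_s: 16.35
position: [0.5685, -0.1252, 0.0474]
tcp_rot: [[0.065, 0.0, 0.998], [-0.998, -0.0, 0.065], [0.0, -1.0, 0.0]]
force: [-0.8, 0.2, 2.2]
opening: 0.4
```

>>> arm_command:
  translation:
    - [0, 0.015, 0]
    - [0, 0.015, 0]
  rotation:
    - [0, 0, 0]
    - [0, 0, 0]
  grip: [0.2, 0.2]

```text
time_s: 16.55
position: [0.5685, -0.1252, 0.0473]
tcp_rot: [[0.065, 0.0, 0.998], [-0.998, -0.0, 0.065], [0.0, -1.0, 0.0]]
force: [-3.1, -0.2, 10.0]
opening: 0.397
```

>>> arm_command:
  translation:
    - [0, 0.015, 0]
    - [0, 0.015, 0]
  rotation:
    - [0, 0, 0]
    - [0, 0, 0]
  grip: [0.2, 0.2]

```text
time_s: 16.75
position: [0.5685, -0.1252, 0.0472]
tcp_rot: [[0.065, 0.001, 0.998], [-0.998, -0.0, 0.065], [0.0, -1.0, 0.001]]
force: [-3.7, 2.2, 16.6]
opening: 0.4
```

>>> arm_command:
  translation:
    - [0, 0.015, 0]
    - [0, 0.015, 0]
  rotation:
    - [0, 0, 0]
    - [0, 0, 0]
  grip: [0.2, 0.2]

```text
time_s: 16.95
position: [0.5685, -0.1252, 0.0471]
tcp_rot: [[0.066, 0.001, 0.998], [-0.998, -0.001, 0.066], [0.001, -1.0, 0.001]]
force: [-5.6, 2.3, 24.4]
opening: 0.394
```

Contact is at a reported 0.0473, so the true tip height is the reported z plus 0.012. I'll lift and locate the stacks precisely by fitting a silhouette.

>>> arm_command:
  translation:
    - [0, -0.3, 0]
    - [0, -0.7, 0]
    - [0, -1, 0]
    - [0, -1, 0]
  rotation:
    - [0, 0, 0]
    - [0, 0, 0]
    - [0, 0, 0]
    - [0, 0, 0]
  grip: [0.2, 0, -1, -1]

```text
time_s: 17.35
position: [0.571, -0.1262, 0.127]
tcp_rot: [[0.065, 0.007, 0.998], [-0.998, -0.003, 0.065], [0.004, -1.0, 0.007]]
force: [-0.3, 1.0, 0.3]
opening: 0.589
```

```bash
cat >> h.py <<'E'
from scipy.optimize import minimize
A=np.linspace(0,2*np.pi,40)
def sil(c,x,y,n,S,z0=0):
    pts=[]
    for r,z in((.025,z0+.015*n+.015),(.025,z0+.015),(.016,z0)):
        pts+=[proj(c,[x+r*np.cos(a),y+r*np.sin(a),z]) for a in A]
    return cv2.convexHull((np.array(pts)*S).astype(np.int32))
def mask(c,roi):
    u0,v0,u1,v1=roi; b=cv2.resize(c['image'],None,fx=4,fy=4,interpolation=cv2.INTER_CUBIC)
    h=cv2.cvtColor(b,cv2.COLOR_BGR2HSV); m=((h[...,0]<11)|(h[...,0]>175))&(h[...,1]>130)&(h[...,2]>50)
    k=np.zeros(m.shape,np.uint8); k[v0*4:v1*4,u0*4:u1*4]=m[v0*4:v1*4,u0*4:u1*4]; return k
def fit(c,roi,n,x,y,z0=0):
    m=mask(c,roi)
    def cost(p):
        k=np.zeros_like(m); cv2.fillConvexPoly(k,sil(c,p[0],p[1],n,4,z0),1); return -(k&m).sum()/((k|m).sum()+1)
    r=minimize(cost,[x,y],method='Nelder-Mead',options=dict(initial_simplex=[[x,y],[x+.015,y],[x,y+.015]],xatol=2e-4,fatol=1e-4)); return r.x.round(4),round(r.fun,3)
def stacks(c,n1,n2,p1=(.4076,-.349),p2=(.533,-.340),w=14):
    for n,p in((n1,p1),(n2,p2)):
        u,v=proj(c,[*p,.03]).astype(int); roi=(u-w,v-w,u+w,v+w)
        print([(k,fit(c,roi,k,*p)) for k in n])
E
python3 - <<'E'
from h import *
t=cap('top'); stacks(t,(1,2,3),(1,2,3))
s=cap('scene'); stacks(s,(1,2,3),(1,2,3),w=22)
E
```

```text
[(1, (array([ 0.4114, -0.2928]), np.float64(0.0))), (2, (array([ 0.4114, -0.2928]), np.float64(0.0))), (3, (array([ 0.4114, -0.2928]), np.float64(0.0)))]
[(1, (array([ 0.5367, -0.2838]), np.float64(0.0))), (2, (array([ 0.5367, -0.2838]), np.float64(0.0))), (3, (array([ 0.5367, -0.2838]), np.float64(0.0)))]
[(1, (array([ 0.3701, -0.3096]), np.float64(0.0))), (2, (array([ 0.3701, -0.3096]), np.float64(0.0))), (3, (array([ 0.3851, -0.304 ]), np.float64(0.0)))]
[(1, (array([ 0.5105, -0.295 ]), np.float64(0.0))), (2, (array([ 0.5105, -0.295 ]), np.float64(0.0))), (3, (array([ 0.5105, -0.295 ]), np.float64(0.0)))]h.py:28: RuntimeWarning: overflow encountered in scalar negative
  k=np.zeros_like(m); cv2.fillConvexPoly(k,sil(c,p[0],p[1],n,4,z0),1); return -(k&m).sum()/((k|m).sum()+1)
```

Sign bug from an unsigned sum; fixing it.

```bash
sed -i 's/return -(k&m).sum()/return -float((k\&m).sum())/' h.py
python3 - <<'E'
from h import *
t=cap('top'); stacks(t,(1,2,3),(1,2,3)); 
s=cap('scene'); stacks(s,(1,2,3),(1,2,3),w=22)
E
```

```text
[(1, (array([ 0.4135, -0.3553]), np.float64(-0.939))), (2, (array([ 0.4121, -0.3525]), np.float64(-0.902))), (3, (array([ 0.4089, -0.3517]), np.float64(-0.82)))]
[(1, (array([ 0.5386, -0.3436]), np.float64(-0.913))), (2, (array([ 0.5369, -0.3428]), np.float64(-0.805))), (3, (array([ 0.5289, -0.3391]), np.float64(-0.717)))]
[(1, (array([ 0.4116, -0.348 ]), np.float64(-0.631))), (2, (array([ 0.4114, -0.349 ]), np.float64(-0.828))), (3, (array([ 0.407, -0.353]), np.float64(-0.929)))]
[(1, (array([ 0.5384, -0.3394]), np.float64(-0.78))), (2, (array([ 0.5323, -0.3436]), np.float64(-0.901))), (3, (array([ 0.5332, -0.3426]), np.float64(-0.721)))]
```

>>> arm_command:
  translation:
    - [0.3, 0, -0.24]
    - [0.6, 0, -0.48]
    - [0.895, 0, -0.729]
  rotation:
    - [0, 0, 0]
    - [0, 0, 0]
    - [0, 0, 0]
  grip: [-1, -1, -1]

```text
time_s: 17.85
position: [0.5135, -0.2005, 0.1219]
tcp_rot: [[0.066, -0.003, 0.998], [-0.998, 0.002, 0.066], [-0.002, -1.0, -0.003]]
force: [-0.3, -0.3, -0.7]
opening: 0.973
```

>>> arm_command:
  translation:
    - [0.3, 0, -0.24]
    - [0.6, 0, -0.48]
    - [0.895, 0, -0.729]
  rotation:
    - [0, 0, 0]
    - [0, 0, 0]
    - [0, 0, 0]
  grip: [-1, -1, -1]

```text
time_s: 18.15
position: [0.4599, -0.276, 0.122]
tcp_rot: [[0.065, -0.002, 0.998], [-0.998, 0.002, 0.065], [-0.002, -1.0, -0.002]]
force: [0.7, 0.6, -0.4]
opening: 0.999
```

>>> arm_command:
  translation:
    - [0.3, 0, -0.24]
    - [0.6, 0, -0.48]
    - [0.895, 0, -0.729]
    - [0.895, 0, -0.729]
    - [0.895, 0, -0.729]
  rotation:
    - [0, 0, 0]
    - [0, 0, 0]
    - [0, 0, 0]
    - [0, 0, 0]
    - [0, 0, 0]
  grip: [-1, -1, -1, -1, -1]

```text
time_s: 18.65
position: [0.4069, -0.3506, 0.1222]
tcp_rot: [[0.063, -0.002, 0.998], [-0.998, 0.003, 0.063], [-0.003, -1.0, -0.001]]
force: [0.6, 0.6, -0.7]
opening: 0.997
```

```bash
python3 - <<'E'
from h import *
s=cap('scene'); im=cv2.resize(s['image'][150:290,230:390],(640,560),interpolation=cv2.INTER_NEAREST)
p0=bot.read_state()['position'];R=np.array(bot.read_state()['tcp_rot']);print(p0)
for z in(-.0435,.0435):
    q=p0+R@[0,0,z]; q[2]=p0[2]+.012; p=(proj(s,q)-[230,150])*4; cv2.circle(im,tuple(int(v) for v in p),4,(0,0,255),-1)
cv2.imwrite('pics/p9.png',im); stacks(s,(2,3),(2,),w=22)
E
```

```text
[ 0.40735604 -0.34994576  0.12245691]
[(2, (array([ 0.4114, -0.349 ]), np.float64(-0.832))), (3, (array([ 0.407, -0.353]), np.float64(-0.927)))]
[(2, (array([ 0.5328, -0.3436]), np.float64(-0.9)))]
```

View pics/p9.png

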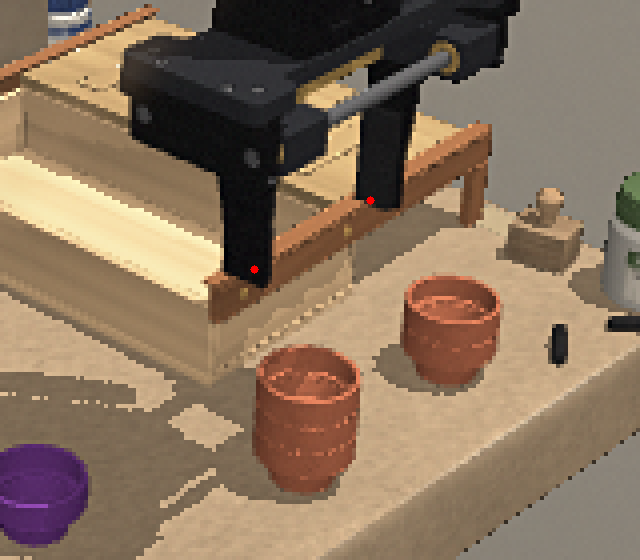

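The tips are where predicted, above the near stack of 3. The door is fully open. I'll descend and grip the top dish.

>>> arm_command:
  translation:
    - [0, 0.3, 0.01]
    - [0, 0.6, 0.01]
    - [0, 0.85, 0.01]
    - [0, 1, 0.01]
    - [0, 1, 0.01]
  rotation:
    - [0, 0, 0]
    - [0, 0, 0]
    - [0, 0, 0]
    - [0, 0, 0]
    - [0, 0, 0]
  grip: [-1, -1, -1, -1, -1]

```text
time_s: 19.2
position: [0.4083, -0.3488, 0.0418]
tcp_rot: [[0.067, -0.003, 0.998], [-0.998, 0.004, 0.067], [-0.004, -1.0, -0.002]]
force: [0.5, 0.1, 1.0]
opening: 1.0
```

>>> arm_command:
  translation:
    - [0, 0.06, 0]
    - [0, 0.06, 0]
    - [0, 0.06, 0]
    - [0, 0.06, 0]
    - [0, 0.06, 0]
  rotation:
    - [0, 0, 0]
    - [0, 0, 0]
    - [0, 0, 0]
    - [0, 0, 0]
    - [0, 0, 0]
  grip: [-1, -1, 0.4, 0.4, 0.4]

```text
time_s: 19.7
position: [0.4089, -0.3512, 0.0393]
tcp_rot: [[0.065, 0.001, 0.998], [-0.998, -0.001, 0.065], [0.001, -1.0, 0.001]]
force: [-0.1, 0.9, 0.3]
opening: 0.811
```

>>> arm_command:
  translation:
    - [0, 0, 0]
    - [0, 0, 0]
    - [0, 0, 0]
    - [0, 0, 0]
    - [0, 0, 0]
  rotation:
    - [0, 0, 0]
    - [0, 0, 0]
    - [0, 0, 0]
    - [0, 0, 0]
    - [0, 0, 0]
  grip: [0.4, 0.4, 0.4, 0.4, 0.4]

```text
time_s: 20.2
position: [0.4088, -0.351, 0.0389]
tcp_rot: [[0.065, 0.0, 0.998], [-0.998, -0.0, 0.065], [0.0, -1.0, 0.0]]
force: [-0.3, 0.4, 1.7]
opening: 0.562
```

>>> arm_command:
  translation:
    - [0, 0, 0]
    - [0, 0, 0]
    - [0, -0.05, 0]
    - [0, -0.1, 0]
    - [0, -0.15, 0]
  rotation:
    - [0, 0, 0]
    - [0, 0, 0]
    - [0, 0, 0]
    - [0, 0, 0]
    - [0, 0, 0]
  grip: [1, 1, 1, 1, 1]

```text
time_s: 20.7
position: [0.4085, -0.3508, 0.051]
tcp_rot: [[0.065, -0.0, 0.998], [-0.998, 0.0, 0.065], [-0.0, -1.0, -0.0]]
force: [-0.4, -0.1, -0.7]
opening: 0.566
```

>>> arm_command:
  translation:
    - [0, -0.06, 0]
    - [0, -0.12, 0]
    - [0, -0.18, 0]
    - [0, -0.24, 0]
    - [0, -0.3, 0]
  rotation:
    - [0, 0, 0]
    - [0, 0, 0]
    - [0, 0, 0]
    - [0, 0, 0]
    - [0, 0, 0]
  grip: [1, 1, 1, 1, 1]

```text
time_s: 21.2
position: [0.4087, -0.3509, 0.0753]
tcp_rot: [[0.065, 0.0, 0.998], [-0.998, -0.0, 0.065], [0.0, -1.0, 0.0]]
force: [0.5, -0.1, -0.5]
opening: 0.561
```

```bash
python3 - <<'E'
from h import *
s=cap('scene'); im=cv2.resize(s['image'][170:290,250:390],(560,480),interpolation=cv2.INTER_NEAREST)
cv2.imwrite('pics/p10.png',im)
E
```

```text
(no output)
```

View pics/p10.png

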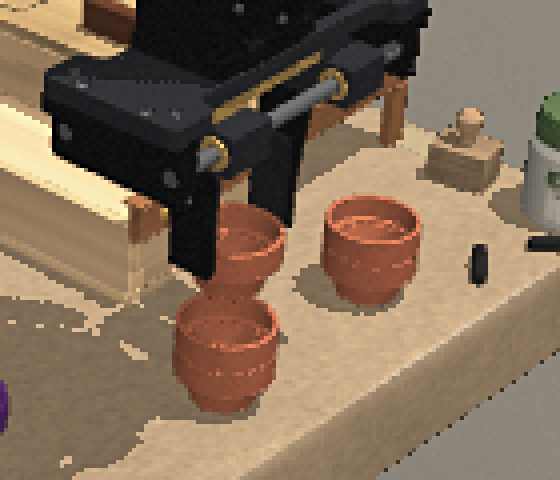

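Dish_3 is lifted alone and two remain in the near stack at (225,350). I'll carry it to box slot y=+75 mm.

>>> arm_command:
  translation:
    - [0, -0.2, 0]
    - [0, -0.45, 0]
    - [0, -0.7, 0]
    - [0, -0.7, 0]
  rotation:
    - [0, 0, 0]
    - [0, 0, 0]
    - [0, 0, 0]
    - [0, 0, 0]
  grip: [1, 1, 1, 1]

```text
time_s: 21.65
position: [0.4099, -0.3524, 0.1331]
tcp_rot: [[0.065, 0.004, 0.998], [-0.998, -0.005, 0.065], [0.005, -1.0, 0.003]]
force: [0.2, -0.1, -0.6]
opening: 0.562
```

>>> arm_command:
  translation:
    - [-0.15, 0, 0.05]
    - [-0.4, 0, 0.12]
    - [-0.65, 0, 0.2]
    - [-0.9, 0, 0.28]
  rotation:
    - [0, 0, 0]
    - [0, 0, 0]
    - [0, 0, 0]
    - [0, 0, 0]
  grip: [1, 1, 1, 1]

```text
time_s: 22.05
position: [0.4255, -0.2751, 0.1293]
tcp_rot: [[0.065, -0.002, 0.998], [-0.998, 0.003, 0.065], [-0.003, -1.0, -0.002]]
force: [0.4, -0.3, -0.4]
opening: 0.563
```

>>> arm_command:
  translation:
    - [-0.23, 0, 0.07]
    - [-0.45, 0, 0.14]
    - [-0.68, 0, 0.21]
    - [-0.9, 0, 0.28]
  rotation:
    - [0, 0, 0]
    - [0, 0, 0]
    - [0, 0, 0]
    - [0, 0, 0]
  grip: [1, 1, 1, 1]

```text
time_s: 22.45
position: [0.4429, -0.2018, 0.1293]
tcp_rot: [[0.065, -0.003, 0.998], [-0.998, 0.003, 0.065], [-0.003, -1.0, -0.003]]
force: [0.8, -0.1, 0.1]
opening: 0.563
```

>>> arm_command:
  translation:
    - [-0.23, 0, 0.07]
    - [-0.45, 0, 0.14]
    - [-0.68, 0, 0.21]
    - [-0.9, 0, 0.28]
  rotation:
    - [0, 0, 0]
    - [0, 0, 0]
    - [0, 0, 0]
    - [0, 0, 0]
  grip: [1, 1, 1, 1]

```text
time_s: 22.85
position: [0.4603, -0.1287, 0.1294]
tcp_rot: [[0.065, -0.003, 0.998], [-0.998, 0.002, 0.065], [-0.002, -1.0, -0.003]]
force: [-0.1, -0.1, -0.2]
opening: 0.567
```

>>> arm_command:
  translation:
    - [-0.25, 0, 0.07]
    - [-0.5, 0, 0.14]
    - [-0.75, 0, 0.21]
    - [-0.9, 0, 0.28]
    - [-0.9, 0, 0.28]
  rotation:
    - [0, 0, 0]
    - [0, 0, 0]
    - [0, 0, 0]
    - [0, 0, 0]
    - [0, 0, 0]
  grip: [1, 1, 1, 1, 1]

```text
time_s: 23.35
position: [0.4788, -0.0558, 0.1299]
tcp_rot: [[0.068, -0.002, 0.998], [-0.998, 0.001, 0.068], [-0.001, -1.0, -0.002]]
force: [-0.2, -0.4, -1.1]
opening: 0.568
```

>>> arm_command:
  translation:
    - [0, 0.2, 0]
    - [0, 0.45, 0]
    - [0, 0.7, 0]
    - [0, 0.9, 0]
    - [0, 1, 0]
  rotation:
    - [0, 0, 0]
    - [0, 0, 0]
    - [0, 0, 0]
    - [0, 0, 0]
    - [0, 0, 0]
  grip: [1, 1, 1, 1, 1]

```text
time_s: 23.85
position: [0.4783, -0.0581, 0.0492]
tcp_rot: [[0.065, -0.003, 0.998], [-0.998, 0.001, 0.065], [-0.001, -1.0, -0.003]]
force: [0.3, -0.6, -0.1]
opening: 0.562
```

>>> arm_command:
  translation:
    - [0, 0.15, 0]
    - [0, 0.28, 0]
    - [0, 0.38, 0]
    - [0, 0.38, 0]
    - [0, 0.38, 0]
  rotation:
    - [0, 0, 0]
    - [0, 0, 0]
    - [0, 0, 0]
    - [0, 0, 0]
    - [0, 0, 0]
  grip: [1, 1, 1, 1, 1]

```text
time_s: 24.35
position: [0.4793, -0.0577, 0.0203]
tcp_rot: [[0.065, -0.0, 0.998], [-0.998, 0.0, 0.065], [-0.0, -1.0, -0.0]]
force: [0.5, 0.6, -1.4]
opening: 0.563
```

>>> arm_command:
  translation:
    - [0, 0.02, 0]
    - [0, 0.02, 0]
  rotation:
    - [0, 0, 0]
    - [0, 0, 0]
  grip: [1, 1]

```text
time_s: 24.55
position: [0.4795, -0.0577, 0.0191]
tcp_rot: [[0.065, 0.001, 0.998], [-0.998, -0.0, 0.065], [0.0, -1.0, 0.001]]
force: [0.2, -0.4, -0.9]
opening: 0.564
```

>>> arm_command:
  translation:
    - [0, 0.02, 0]
    - [0, 0.02, 0]
  rotation:
    - [0, 0, 0]
    - [0, 0, 0]
  grip: [1, 1]

```text
time_s: 24.75
position: [0.4793, -0.0577, 0.0172]
tcp_rot: [[0.065, 0.0, 0.998], [-0.998, -0.0, 0.065], [0.0, -1.0, 0.0]]
force: [-0.9, 0.4, -0.3]
opening: 0.563
```

>>> arm_command:
  translation:
    - [0, 0.02, 0]
    - [0, 0.02, 0]
  rotation:
    - [0, 0, 0]
    - [0, 0, 0]
  grip: [1, 1]

```text
time_s: 24.95
position: [0.4792, -0.0576, 0.0154]
tcp_rot: [[0.065, -0.0, 0.998], [-0.998, 0.0, 0.065], [-0.0, -1.0, -0.0]]
force: [0.7, -0.2, 0.1]
opening: 0.562
```

>>> arm_command:
  translation:
    - [0, 0.015, 0]
    - [0, 0.015, 0]
  rotation:
    - [0, 0, 0]
    - [0, 0, 0]
  grip: [1, 1]

```text
time_s: 25.15
position: [0.4793, -0.0577, 0.0148]
tcp_rot: [[0.065, 0.0, 0.998], [-0.998, -0.0, 0.065], [0.0, -1.0, 0.0]]
force: [-1.0, -0.4, 3.7]
opening: 0.565
```

>>> arm_command:
  translation:
    - [0, 0.015, 0]
    - [0, 0.015, 0]
  rotation:
    - [0, 0, 0]
    - [0, 0, 0]
  grip: [1, 1]

```text
time_s: 25.35
position: [0.4794, -0.0577, 0.0147]
tcp_rot: [[0.065, 0.001, 0.998], [-0.998, -0.0, 0.065], [0.0, -1.0, 0.001]]
force: [-1.3, 0.3, 14.3]
opening: 0.561
```

Floor contact came at 0.0148, as predicted. I'll release, go back over the near stack and check by camera.

>>> arm_command:
  translation:
    - [0, -0.02, 0]
    - [0, -0.02, 0]
    - [0, -0.02, 0]
    - [0, -0.1, 0]
    - [0, -0.3, 0]
  rotation:
    - [0, 0, 0]
    - [0, 0, 0]
    - [0, 0, 0]
    - [0, 0, 0]
    - [0, 0, 0]
  grip: [-0.44, -0.44, -0.44, -0.44, -0.44]

```text
time_s: 25.85
position: [0.4783, -0.0573, 0.0365]
tcp_rot: [[0.065, -0.003, 0.998], [-0.998, 0.001, 0.065], [-0.001, -1.0, -0.003]]
force: [-0.4, 0.6, -0.4]
opening: 0.711
```

>>> arm_command:
  translation:
    - [0, -0.3, 0]
    - [0, -0.7, 0]
    - [0, -0.9, 0]
    - [0, -0.9, 0]
  rotation:
    - [0, 0, 0]
    - [0, 0, 0]
    - [0, 0, 0]
    - [0, 0, 0]
  grip: [-0.44, -0.44, -0.44, -0.44]

```text
time_s: 26.25
position: [0.4809, -0.0582, 0.1113]
tcp_rot: [[0.065, 0.005, 0.998], [-0.998, -0.002, 0.065], [0.002, -1.0, 0.005]]
force: [-0.5, -0.2, -0.3]
opening: 0.724
```

>>> arm_command:
  translation:
    - [0.2, 0, -0.07]
    - [0.55, 0, -0.17]
    - [0.9, 0, -0.28]
  rotation:
    - [0, 0, 0]
    - [0, 0, 0]
    - [0, 0, 0]
  grip: [-0.44, -0.44, -0.44]

```text
time_s: 26.55
position: [0.4609, -0.1311, 0.1082]
tcp_rot: [[0.067, -0.001, 0.998], [-0.998, 0.001, 0.067], [-0.001, -1.0, -0.001]]
force: [0.1, -0.2, 0.0]
opening: 0.723
```

>>> arm_command:
  translation:
    - [0.3, 0, -0.09]
    - [0.6, 0, -0.18]
    - [0.9, 0, -0.28]
  rotation:
    - [0, 0, 0]
    - [0, 0, 0]
    - [0, 0, 0]
  grip: [-1, -1, -1]

```text
time_s: 26.85
position: [0.443, -0.2048, 0.108]
tcp_rot: [[0.065, -0.002, 0.998], [-0.998, 0.001, 0.065], [-0.002, -1.0, -0.002]]
force: [-0.2, -0.1, -0.3]
opening: 0.908
```

>>> arm_command:
  translation:
    - [0.3, 0, -0.09]
    - [0.6, 0, -0.18]
    - [0.9, 0, -0.28]
  rotation:
    - [0, 0, 0]
    - [0, 0, 0]
    - [0, 0, 0]
  grip: [-1, -1, -1]

```text
time_s: 27.15
position: [0.4254, -0.278, 0.1079]
tcp_rot: [[0.065, -0.002, 0.998], [-0.998, 0.002, 0.065], [-0.002, -1.0, -0.001]]
force: [0.8, 0.2, -1.0]
opening: 0.991
```

>>> arm_command:
  translation:
    - [0.3, 0, -0.09]
    - [0.6, 0, -0.18]
    - [0.9, 0, -0.28]
    - [0.9, 0, -0.28]
    - [0.9, 0, -0.28]
  rotation:
    - [0, 0, 0]
    - [0, 0, 0]
    - [0, 0, 0]
    - [0, 0, 0]
    - [0, 0, 0]
  grip: [-1, -1, -1, -1, -1]

```text
time_s: 27.65
position: [0.4078, -0.3502, 0.108]
tcp_rot: [[0.064, -0.002, 0.998], [-0.998, 0.003, 0.064], [-0.003, -1.0, -0.001]]
force: [1.1, 0.7, 0.3]
opening: 1.0
```

```bash
python3 - <<'E'
from h import *
s=cap('scene'); stacks(s,(1,2,3),(1,2),w=22)
print(bot.read_state()['position'])
t=cap('top')
o=np.zeros((480,800,3),np.uint8)
o[:,:400]=cv2.resize(s['image'][130:274,230:350],(400,480),interpolation=cv2.INTER_CUBIC)
o[:300,400:]=cv2.resize(t['image'][110:230,190:350],(400,300),interpolation=cv2.INTER_CUBIC)
cv2.imwrite('pics/p11.png',o)
E
```

```text
[(1, (array([ 0.4122, -0.3482]), np.float64(-0.798))), (2, (array([ 0.4071, -0.3526]), np.float64(-0.919))), (3, (array([ 0.4072, -0.3522]), np.float64(-0.739)))]
[(1, (array([ 0.5384, -0.3394]), np.float64(-0.792))), (2, (array([ 0.5328, -0.3436]), np.float64(-0.911)))]
[ 0.40794523 -0.34941388  0.10813251]
```

View pics/p11.png

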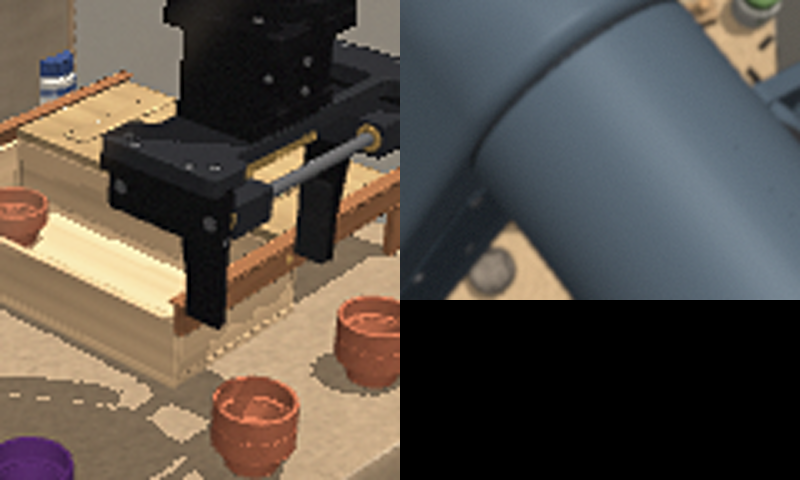

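Dish_3 stands upright in the box at (20,215), and the near stack is now 2 high and has not moved. Now dish_2.

>>> arm_command:
  translation:
    - [0, 0.3, 0.01]
    - [0, 0.6, 0.01]
    - [0, 0.85, 0.01]
    - [0, 1, 0.01]
    - [0, 1, 0.01]
  rotation:
    - [0, 0, 0]
    - [0, 0, 0]
    - [0, 0, 0]
    - [0, 0, 0]
    - [0, 0, 0]
  grip: [-1, -1, -1, -1, -1]

```text
time_s: 28.25
position: [0.4088, -0.3488, 0.0277]
tcp_rot: [[0.066, -0.002, 0.998], [-0.998, 0.003, 0.066], [-0.003, -1.0, -0.002]]
force: [-1.3, 0.3, 0.6]
opening: 0.998
```

>>> arm_command:
  translation:
    - [0, 0.06, 0]
    - [0, 0.06, 0]
    - [0, 0.06, 0]
    - [0, 0.06, 0]
    - [0, 0.06, 0]
  rotation:
    - [0, 0, 0]
    - [0, 0, 0]
    - [0, 0, 0]
    - [0, 0, 0]
    - [0, 0, 0]
  grip: [-1, -1, -1, 0.4, 0.4]

```text
time_s: 28.75
position: [0.4096, -0.3511, 0.0249]
tcp_rot: [[0.065, 0.001, 0.998], [-0.998, -0.001, 0.065], [0.001, -1.0, 0.001]]
force: [0.4, 0.2, 0.1]
opening: 0.894
```

>>> arm_command:
  translation:
    - [0, 0, 0]
    - [0, 0, 0]
    - [0, 0, 0]
    - [0, 0, 0]
    - [0, 0, 0]
  rotation:
    - [0, 0, 0]
    - [0, 0, 0]
    - [0, 0, 0]
    - [0, 0, 0]
    - [0, 0, 0]
  grip: [1, 1, 1, 1, 1]

```text
time_s: 29.25
position: [0.4094, -0.3509, 0.0244]
tcp_rot: [[0.065, -0.0, 0.998], [-0.998, -0.0, 0.065], [0.0, -1.0, -0.0]]
force: [-0.2, -0.4, 1.2]
opening: 0.567
```

>>> arm_command:
  translation:
    - [0, 0, 0]
    - [0, 0, 0]
    - [0, 0, 0]
    - [0, -0.04, 0]
    - [0, -0.08, 0]
  rotation:
    - [0, 0, 0]
    - [0, 0, 0]
    - [0, 0, 0]
    - [0, 0, 0]
    - [0, 0, 0]
  grip: [1, 1, 1, 1, 1]

```text
time_s: 29.75
position: [0.4094, -0.3506, 0.0308]
tcp_rot: [[0.065, -0.0, 0.998], [-0.998, 0.0, 0.065], [-0.0, -1.0, -0.0]]
force: [0.3, 0.4, 0.0]
opening: 0.564
```

>>> arm_command:
  translation:
    - [0, -0.06, 0]
    - [0, -0.12, 0]
    - [0, -0.2, 0]
    - [0, -0.28, 0]
    - [0, -0.36, 0]
  rotation:
    - [0, 0, 0]
    - [0, 0, 0]
    - [0, 0, 0]
    - [0, 0, 0]
    - [0, 0, 0]
  grip: [1, 1, 1, 1, 1]

```text
time_s: 30.25
position: [0.4095, -0.3509, 0.0603]
tcp_rot: [[0.065, 0.0, 0.998], [-0.998, -0.0, 0.065], [0.0, -1.0, 0.0]]
force: [-0.2, -0.9, -1.2]
opening: 0.565
```

```bash
python3 - <<'E'
from h import *
s=cap('scene'); 
print(bot.read_state()['position'])
o=cv2.resize(s['image'][170:290,250:390],(560,480),interpolation=cv2.INTER_CUBIC)
cv2.imwrite('pics/p12.png',o)
E
```

```text
[ 0.40994607 -0.35142143  0.06116478]
```

View pics/p12.png

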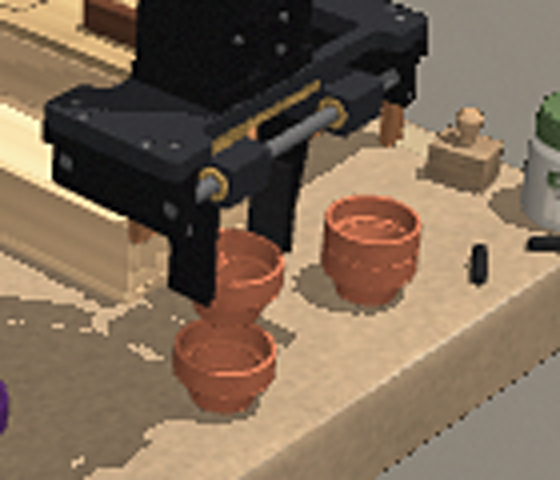

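Dish_2 is lifted alone, leaving dish_1 at (225,370). I'll carry it to box slot y=0.

>>> arm_command:
  translation:
    - [0, -0.2, 0]
    - [0, -0.45, 0]
    - [0, -0.7, 0]
    - [0, -0.87, 0]
    - [0, -0.87, 0]
  rotation:
    - [0, 0, 0]
    - [0, 0, 0]
    - [0, 0, 0]
    - [0, 0, 0]
    - [0, 0, 0]
  grip: [1, 1, 1, 1, 1]

```text
time_s: 30.8
position: [0.4104, -0.352, 0.1312]
tcp_rot: [[0.065, 0.003, 0.998], [-0.998, -0.004, 0.065], [0.004, -1.0, 0.003]]
force: [-0.1, 0.3, -0.4]
opening: 0.566
```

>>> arm_command:
  translation:
    - [-0.15, 0, 0.06]
    - [-0.4, 0, 0.16]
    - [-0.65, 0, 0.26]
    - [-0.89, 0, 0.37]
  rotation:
    - [0, 0, 0]
    - [0, 0, 0]
    - [0, 0, 0]
    - [0, 0, 0]
  grip: [1, 1, 1, 1]

```text
time_s: 31.2
position: [0.4336, -0.2753, 0.1279]
tcp_rot: [[0.065, -0.002, 0.998], [-0.998, 0.003, 0.065], [-0.003, -1.0, -0.002]]
force: [0.6, 0.5, 0.2]
opening: 0.563
```

>>> arm_command:
  translation:
    - [-0.23, 0, 0.09]
    - [-0.45, 0, 0.18]
    - [-0.68, 0, 0.28]
    - [-0.89, 0, 0.37]
  rotation:
    - [0, 0, 0]
    - [0, 0, 0]
    - [0, 0, 0]
    - [0, 0, 0]
  grip: [1, 1, 1, 1]

```text
time_s: 31.6
position: [0.4585, -0.2024, 0.1279]
tcp_rot: [[0.066, -0.003, 0.998], [-0.998, 0.002, 0.066], [-0.002, -1.0, -0.002]]
force: [-0.2, -0.5, -0.9]
opening: 0.562
```

>>> arm_command:
  translation:
    - [-0.25, 0, 0.1]
    - [-0.5, 0, 0.2]
    - [-0.75, 0, 0.3]
    - [-0.89, 0, 0.37]
    - [-0.89, 0, 0.37]
  rotation:
    - [0, 0, 0]
    - [0, 0, 0]
    - [0, 0, 0]
    - [0, 0, 0]
    - [0, 0, 0]
  grip: [1, 1, 1, 1, 1]

```text
time_s: 32.1
position: [0.4837, -0.1298, 0.1284]
tcp_rot: [[0.068, -0.002, 0.998], [-0.998, 0.001, 0.068], [-0.001, -1.0, -0.002]]
force: [0.5, 0.2, 0.2]
opening: 0.564
```

>>> arm_command:
  translation:
    - [0, 0.2, 0]
    - [0, 0.45, 0]
    - [0, 0.7, 0]
    - [0, 0.9, 0]
    - [0, 1, 0]
  rotation:
    - [0, 0, 0]
    - [0, 0, 0]
    - [0, 0, 0]
    - [0, 0, 0]
    - [0, 0, 0]
  grip: [1, 1, 1, 1, 1]

```text
time_s: 32.6
position: [0.4831, -0.1322, 0.0476]
tcp_rot: [[0.064, -0.002, 0.998], [-0.998, 0.001, 0.064], [-0.001, -1.0, -0.002]]
force: [0.2, -0.2, -0.3]
opening: 0.563
```

>>> arm_command:
  translation:
    - [0, 0.12, 0]
    - [0, 0.22, 0]
    - [0, 0.3, 0]
    - [0, 0.36, 0]
    - [0, 0.36, 0]
  rotation:
    - [0, 0, 0]
    - [0, 0, 0]
    - [0, 0, 0]
    - [0, 0, 0]
    - [0, 0, 0]
  grip: [1, 1, 1, 1, 1]

```text
time_s: 33.1
position: [0.4839, -0.1318, 0.0199]
tcp_rot: [[0.065, -0.001, 0.998], [-0.998, 0.0, 0.065], [-0.0, -1.0, -0.001]]
force: [0.1, 0.2, 0.1]
opening: 0.565
```

>>> arm_command:
  translation:
    - [0, 0.02, 0]
    - [0, 0.04, 0]
    - [0, 0.04, 0]
  rotation:
    - [0, 0, 0]
    - [0, 0, 0]
    - [0, 0, 0]
  grip: [1, 1, 1]

```text
time_s: 33.4
position: [0.4842, -0.1319, 0.0172]
tcp_rot: [[0.065, 0.0, 0.998], [-0.998, -0.0, 0.065], [0.0, -1.0, 0.0]]
force: [-0.4, -0.5, -1.1]
opening: 0.562
```

>>> arm_command:
  translation:
    - [0, 0.015, 0]
    - [0, 0.015, 0]
  rotation:
    - [0, 0, 0]
    - [0, 0, 0]
  grip: [1, 1]

```text
time_s: 33.6
position: [0.4841, -0.1319, 0.016]
tcp_rot: [[0.065, 0.0, 0.998], [-0.998, -0.0, 0.065], [0.0, -1.0, 0.0]]
force: [-0.2, -0.4, 0.5]
opening: 0.564
```

>>> arm_command:
  translation:
    - [0, 0.015, 0]
    - [0, 0.015, 0]
  rotation:
    - [0, 0, 0]
    - [0, 0, 0]
  grip: [1, 1]

```text
time_s: 33.8
position: [0.4842, -0.1319, 0.0153]
tcp_rot: [[0.065, 0.0, 0.998], [-0.998, -0.0, 0.065], [0.0, -1.0, 0.0]]
force: [-0.7, -0.3, 4.6]
opening: 0.566
```

>>> arm_command:
  translation:
    - [0, -0.02, 0]
    - [0, -0.02, 0]
    - [0, -0.02, 0]
    - [0, -0.1, 0]
    - [0, -0.3, 0]
  rotation:
    - [0, 0, 0]
    - [0, 0, 0]
    - [0, 0, 0]
    - [0, 0, 0]
    - [0, 0, 0]
  grip: [-0.44, -0.44, -0.44, -0.44, -0.44]

```text
time_s: 34.3
position: [0.4832, -0.1315, 0.0382]
tcp_rot: [[0.065, -0.003, 0.998], [-0.998, 0.001, 0.065], [-0.002, -1.0, -0.003]]
force: [-0.2, 0.2, 0.9]
opening: 0.715
```

>>> arm_command:
  translation:
    - [0, -0.3, 0]
    - [0, -0.7, 0]
    - [0, -0.9, 0]
    - [0, -0.9, 0]
  rotation:
    - [0, 0, 0]
    - [0, 0, 0]
    - [0, 0, 0]
    - [0, 0, 0]
  grip: [-0.44, -0.44, -0.44, -0.44]

```text
time_s: 34.7
position: [0.4858, -0.1327, 0.1132]
tcp_rot: [[0.065, 0.005, 0.998], [-0.998, -0.003, 0.065], [0.003, -1.0, 0.005]]
force: [0.0, -0.4, 0.3]
opening: 0.719
```

>>> arm_command:
  translation:
    - [0.2, 0, 0.04]
    - [0.55, 0, 0.09]
    - [0.89, 0, 0.144]
  rotation:
    - [0, 0, 0]
    - [0, 0, 0]
    - [0, 0, 0]
  grip: [-0.44, -0.44, -0.44]

```text
time_s: 35.0
position: [0.5, -0.2034, 0.1094]
tcp_rot: [[0.066, -0.002, 0.998], [-0.998, 0.001, 0.066], [-0.001, -1.0, -0.002]]
force: [-0.2, 0.4, -0.2]
opening: 0.721
```

>>> arm_command:
  translation:
    - [0.3, 0, 0.05]
    - [0.6, 0, 0.1]
    - [0.89, 0, 0.144]
  rotation:
    - [0, 0, 0]
    - [0, 0, 0]
    - [0, 0, 0]
  grip: [-1, -1, -1]

```text
time_s: 35.3
position: [0.5159, -0.2744, 0.1089]
tcp_rot: [[0.065, -0.002, 0.998], [-0.998, 0.001, 0.065], [-0.001, -1.0, -0.002]]
force: [0.4, -0.6, 0.1]
opening: 0.912
```

>>> arm_command:
  translation:
    - [0.3, 0, 0.05]
    - [0.6, 0, 0.1]
    - [0.89, 0, 0.144]
    - [0.89, 0, 0.144]
    - [0.89, 0, 0.144]
  rotation:
    - [0, 0, 0]
    - [0, 0, 0]
    - [0, 0, 0]
    - [0, 0, 0]
    - [0, 0, 0]
  grip: [-1, -1, -1, -1, -1]

```text
time_s: 35.8
position: [0.5314, -0.3429, 0.1089]
tcp_rot: [[0.064, -0.002, 0.998], [-0.998, 0.002, 0.064], [-0.003, -1.0, -0.002]]
force: [0.4, 1.3, -0.9]
opening: 1.0
```

```bash
python3 - <<'E'
from h import *
s=cap('scene'); stacks(s,(1,2),(1,2),w=22)
print(bot.read_state()['position'])
o=cv2.resize(s['image'][130:280,220:380],(640,600),interpolation=cv2.INTER_CUBIC)
cv2.imwrite('pics/p13.png',o)
E
```

```text
[(1, (array([ 0.4066, -0.3518]), np.float64(-0.907))), (2, (array([ 0.4075, -0.3522]), np.float64(-0.69)))]
[(1, (array([ 0.5397, -0.3381]), np.float64(-0.794))), (2, (array([ 0.5328, -0.3436]), np.float64(-0.911)))]
[ 0.53132229 -0.3419688   0.10919099]
```

View pics/p13.png

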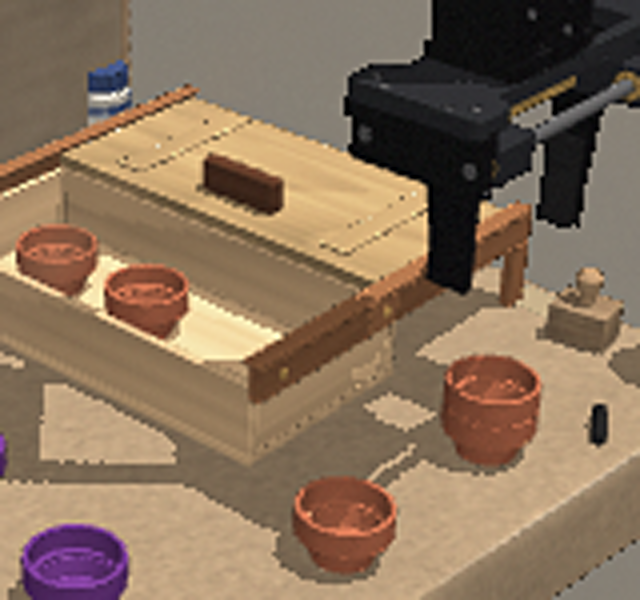

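Two dishes stand in the box, at (57,258) and (147,300). The far stack has not moved. Now dish_5.

>>> arm_command:
  translation:
    - [0, 0.3, 0.015]
    - [0, 0.6, 0.015]
    - [0, 0.85, 0.015]
    - [0, 1, 0.015]
    - [0, 1, 0.015]
  rotation:
    - [0, 0, 0]
    - [0, 0, 0]
    - [0, 0, 0]
    - [0, 0, 0]
    - [0, 0, 0]
  grip: [-1, -1, -1, -1, -1]

```text
time_s: 36.35
position: [0.5323, -0.3406, 0.0287]
tcp_rot: [[0.066, -0.004, 0.998], [-0.998, 0.003, 0.066], [-0.004, -1.0, -0.004]]
force: [0.3, 0.7, 0.5]
opening: 0.999
```

>>> arm_command:
  translation:
    - [0, 0.07, 0]
    - [0, 0.07, 0]
    - [0, 0.07, 0]
    - [0, 0.07, 0]
    - [0, 0.07, 0]
  rotation:
    - [0, 0, 0]
    - [0, 0, 0]
    - [0, 0, 0]
    - [0, 0, 0]
    - [0, 0, 0]
  grip: [-1, -1, -1, 0.4, 0.4]

```text
time_s: 36.85
position: [0.534, -0.343, 0.0258]
tcp_rot: [[0.065, 0.001, 0.998], [-0.998, -0.001, 0.065], [0.001, -1.0, 0.001]]
force: [0.2, 0.1, -0.4]
opening: 0.894
```

>>> arm_command:
  translation:
    - [0, 0, 0]
    - [0, 0, 0]
    - [0, 0, 0]
    - [0, 0, 0]
    - [0, 0, 0]
  rotation:
    - [0, 0, 0]
    - [0, 0, 0]
    - [0, 0, 0]
    - [0, 0, 0]
    - [0, 0, 0]
  grip: [1, 1, 1, 1, 1]

```text
time_s: 37.35
position: [0.5339, -0.3428, 0.0252]
tcp_rot: [[0.065, 0.0, 0.998], [-0.998, -0.0, 0.065], [0.0, -1.0, 0.0]]
force: [-0.1, -0.0, 1.1]
opening: 0.559
```

>>> arm_command:
  translation:
    - [0, 0, 0]
    - [0, 0, 0]
    - [0, 0, 0]
    - [0, -0.04, 0]
    - [0, -0.08, 0]
  rotation:
    - [0, 0, 0]
    - [0, 0, 0]
    - [0, 0, 0]
    - [0, 0, 0]
    - [0, 0, 0]
  grip: [1, 1, 1, 1, 1]

```text
time_s: 37.85
position: [0.5333, -0.3424, 0.0314]
tcp_rot: [[0.065, -0.001, 0.998], [-0.998, 0.001, 0.065], [-0.001, -1.0, -0.001]]
force: [-0.1, -0.2, -0.7]
opening: 0.558
```

>>> arm_command:
  translation:
    - [0, -0.06, 0]
    - [0, -0.12, 0]
    - [0, -0.2, 0]
    - [0, -0.28, 0]
    - [0, -0.36, 0]
  rotation:
    - [0, 0, 0]
    - [0, 0, 0]
    - [0, 0, 0]
    - [0, 0, 0]
    - [0, 0, 0]
  grip: [1, 1, 1, 1, 1]

```text
time_s: 38.35
position: [0.5338, -0.3428, 0.0611]
tcp_rot: [[0.065, 0.0, 0.998], [-0.998, -0.0, 0.065], [0.0, -1.0, 0.0]]
force: [0.5, 0.7, -0.7]
opening: 0.556
```

```bash
python3 - <<'E'
from h import *
s=cap('scene'); 
print(bot.read_state()['position'])
o=cv2.resize(s['image'][150:290,250:390],(560,560),interpolation=cv2.INTER_CUBIC)
cv2.imwrite('pics/p14.png',o)
E
```

```text
[ 0.53439879 -0.34327824  0.06218804]
```

View pics/p14.png

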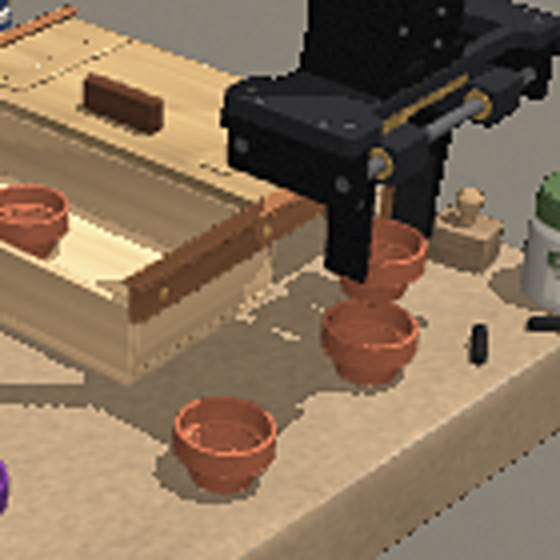

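Dish_5 is lifted alone. I'll carry it to box slot y=−75 mm.

>>> arm_command:
  translation:
    - [0, -0.2, 0]
    - [0, -0.45, 0]
    - [0, -0.7, 0]
    - [0, -0.87, 0]
    - [0, -0.87, 0]
  rotation:
    - [0, 0, 0]
    - [0, 0, 0]
    - [0, 0, 0]
    - [0, 0, 0]
    - [0, 0, 0]
  grip: [1, 1, 1, 1, 1]

```text
time_s: 38.9
position: [0.535, -0.3438, 0.1323]
tcp_rot: [[0.065, 0.004, 0.998], [-0.998, -0.003, 0.065], [0.004, -1.0, 0.003]]
force: [0.5, -0.5, -0.6]
opening: 0.556
```

>>> arm_command:
  translation:
    - [-0.15, 0, -0.04]
    - [-0.4, 0, -0.1]
    - [-0.65, 0, -0.16]
    - [-0.866, 0, -0.218]
  rotation:
    - [0, 0, 0]
    - [0, 0, 0]
    - [0, 0, 0]
    - [0, 0, 0]
  grip: [1, 1, 1, 1]

```text
time_s: 39.3
position: [0.5099, -0.272, 0.1283]
tcp_rot: [[0.065, -0.003, 0.998], [-0.998, 0.003, 0.065], [-0.003, -1.0, -0.003]]
force: [0.3, 0.2, -0.8]
opening: 0.558
```

>>> arm_command:
  translation:
    - [-0.25, 0, -0.06]
    - [-0.5, 0, -0.12]
    - [-0.72, 0, -0.18]
    - [-0.866, 0, -0.218]
    - [-0.866, 0, -0.218]
  rotation:
    - [0, 0, 0]
    - [0, 0, 0]
    - [0, 0, 0]
    - [0, 0, 0]
    - [0, 0, 0]
  grip: [1, 1, 1, 1, 1]

```text
time_s: 39.8
position: [0.4881, -0.2041, 0.129]
tcp_rot: [[0.067, -0.003, 0.998], [-0.998, 0.003, 0.067], [-0.003, -1.0, -0.003]]
force: [0.6, 0.2, -1.0]
opening: 0.556
```

>>> arm_command:
  translation:
    - [0, 0.2, 0]
    - [0, 0.45, 0]
    - [0, 0.7, 0]
    - [0, 0.9, 0]
    - [0, 1, 0]
  rotation:
    - [0, 0, 0]
    - [0, 0, 0]
    - [0, 0, 0]
    - [0, 0, 0]
    - [0, 0, 0]
  grip: [1, 1, 1, 1, 1]

```text
time_s: 40.3
position: [0.4895, -0.207, 0.0483]
tcp_rot: [[0.065, -0.002, 0.998], [-0.998, 0.001, 0.065], [-0.001, -1.0, -0.002]]
force: [0.4, 0.0, -0.4]
opening: 0.559
```

>>> arm_command:
  translation:
    - [0, 0.12, 0]
    - [0, 0.22, 0]
    - [0, 0.3, 0]
    - [0, 0.36, 0]
    - [0, 0.36, 0]
  rotation:
    - [0, 0, 0]
    - [0, 0, 0]
    - [0, 0, 0]
    - [0, 0, 0]
    - [0, 0, 0]
  grip: [1, 1, 1, 1, 1]

```text
time_s: 40.8
position: [0.4897, -0.2066, 0.0207]
tcp_rot: [[0.065, -0.001, 0.998], [-0.998, 0.0, 0.065], [-0.0, -1.0, -0.001]]
force: [0.6, 0.5, -0.2]
opening: 0.563
```

>>> arm_command:
  translation:
    - [0, 0.02, 0]
    - [0, 0.04, 0]
    - [0, 0.04, 0]
  rotation:
    - [0, 0, 0]
    - [0, 0, 0]
    - [0, 0, 0]
  grip: [1, 1, 1]

```text
time_s: 41.1
position: [0.4899, -0.2068, 0.0181]
tcp_rot: [[0.065, 0.0, 0.998], [-0.998, -0.0, 0.065], [0.0, -1.0, 0.0]]
force: [0.7, 0.6, -1.1]
opening: 0.56
```

>>> arm_command:
  translation:
    - [0, 0.015, 0]
    - [0, 0.015, 0]
  rotation:
    - [0, 0, 0]
    - [0, 0, 0]
  grip: [1, 1]

```text
time_s: 41.3
position: [0.4899, -0.2067, 0.0168]
tcp_rot: [[0.065, 0.0, 0.998], [-0.998, -0.0, 0.065], [0.0, -1.0, 0.0]]
force: [0.1, 0.1, -0.6]
opening: 0.556
```

>>> arm_command:
  translation:
    - [0, 0.015, 0]
    - [0, 0.015, 0]
  rotation:
    - [0, 0, 0]
    - [0, 0, 0]
  grip: [1, 1]

```text
time_s: 41.5
position: [0.49, -0.2068, 0.0161]
tcp_rot: [[0.065, 0.0, 0.998], [-0.998, -0.0, 0.065], [0.0, -1.0, 0.0]]
force: [-0.5, -0.7, 4.1]
opening: 0.566
```

>>> arm_command:
  translation:
    - [0, -0.02, 0]
    - [0, -0.02, 0]
    - [0, -0.02, 0]
    - [0, -0.1, 0]
    - [0, -0.3, 0]
  rotation:
    - [0, 0, 0]
    - [0, 0, 0]
    - [0, 0, 0]
    - [0, 0, 0]
    - [0, 0, 0]
  grip: [-0.44, -0.44, -0.44, -0.44, -0.44]

```text
time_s: 42.0
position: [0.489, -0.2061, 0.0389]
tcp_rot: [[0.065, -0.003, 0.998], [-0.998, 0.002, 0.065], [-0.002, -1.0, -0.002]]
force: [0.0, 0.5, 0.1]
opening: 0.717
```

>>> arm_command:
  translation:
    - [0, -0.3, 0]
    - [0, -0.7, 0]
    - [0, -0.9, 0]
    - [0, -0.9, 0]
  rotation:
    - [0, 0, 0]
    - [0, 0, 0]
    - [0, 0, 0]
    - [0, 0, 0]
  grip: [-0.44, -0.44, -0.44, -0.44]

```text
time_s: 42.4
position: [0.4915, -0.2078, 0.1142]
tcp_rot: [[0.065, 0.005, 0.998], [-0.998, -0.003, 0.065], [0.004, -1.0, 0.005]]
force: [0.2, -0.4, 0.1]
opening: 0.719
```

>>> arm_command:
  translation:
    - [-0.2, 0, 0.2]
    - [-0.5, 0, 0.5]
    - [-0.8, 0, 0.8]
    - [-0.95, 0, 1]
    - [-0.95, 0, 1]
  rotation:
    - [0, 0, 0]
    - [0, 0, 0]
    - [0, 0, 0]
    - [0, 0, 0]
    - [0, 0, 0]
  grip: [-0.44, -0.44, -0.44, -0.44, -0.44]

```text
time_s: 42.9
position: [0.5659, -0.1238, 0.1105]
tcp_rot: [[0.068, -0.0, 0.998], [-0.998, 0.0, 0.068], [-0.0, -1.0, -0.0]]
force: [0.2, 0.3, -0.4]
opening: 0.723
```

>>> arm_command:
  translation:
    - [0, 0, 0.05]
    - [0, 0, 0.05]
    - [0, 0.2, 0.05]
    - [0, 0.4, 0.05]
    - [0, 0.4, 0.05]
  rotation:
    - [0, 0, 0]
    - [0, 0, 0]
    - [0, 0, 0]
    - [0, 0, 0]
    - [0, 0, 0]
  grip: [-0.44, -0.44, -0.44, -0.44, -0.44]

```text
time_s: 43.4
position: [0.5663, -0.1257, 0.0776]
tcp_rot: [[0.064, -0.005, 0.998], [-0.998, 0.002, 0.064], [-0.002, -1.0, -0.005]]
force: [-0.2, -0.2, -0.0]
opening: 0.722
```

```bash
python3 - <<'E'
from h import *
s=cap('scene'); stacks(s,(1,),(1,),w=22)
ex=np.array([.9978,.066]);ey=np.array([-.066,.9978])
for y in(.075,0,-.075):
    p=np.array([.485,-.132])+ey*y; u,v=proj(s,[*p,.025]).astype(int); print(y,p.round(3),fit(s,(u-15,v-13,u+15,v+10),1,*p,z0=.006))
print(bot.read_state()['position'])
o=cv2.resize(s['image'][130:280,200:380],(720,600),interpolation=cv2.INTER_CUBIC)
cv2.imwrite('pics/p15.png',o)
E
```

```text
[(1, (array([ 0.4069, -0.3522]), np.float64(-0.908)))]
[(1, (array([ 0.5326, -0.343 ]), np.float64(-0.902)))]
0.075 [ 0.48  -0.057] (array([ 0.4784, -0.0584]), np.float64(-0.768))
0 [ 0.485 -0.132] (array([ 0.4833, -0.1326]), np.float64(-0.764))
-0.075 [ 0.49  -0.207] (array([ 0.4906, -0.2034]), np.float64(-0.643))
[ 0.56723714 -0.12590235  0.07862708]
```

View pics/p15.png

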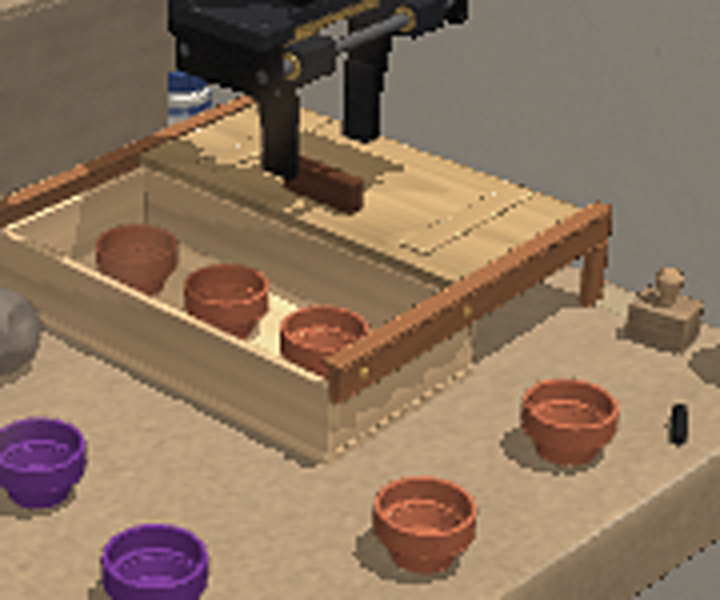

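All three dishes stand upright in the box, both bottom dishes are on the table, and the fingers are over the bar. I'll grip it and shut the door.

>>> arm_command:
  translation:
    - [0, 0.16, 0]
    - [0, 0.31, 0]
    - [0, 0.31, 0]
    - [0, 0.31, 0]
    - [0, 0.31, 0]
  rotation:
    - [0, 0, 0]
    - [0, 0, 0]
    - [0, 0, 0]
    - [0, 0, 0]
    - [0, 0, 0]
  grip: [-0.44, -0.44, -0.44, 1, 1]

```text
time_s: 43.95
position: [0.569, -0.1255, 0.055]
tcp_rot: [[0.065, 0.0, 0.998], [-0.998, -0.0, 0.065], [0.0, -1.0, 0.0]]
force: [-0.5, -0.7, 0.3]
opening: 0.614
```

>>> arm_command:
  translation:
    - [0, 0, 0]
    - [0, 0, 0]
    - [0, 0, 0]
    - [0, 0, 0]
    - [0, 0, 0]
  rotation:
    - [0, 0, 0]
    - [0, 0, 0]
    - [0, 0, 0]
    - [0, 0, 0]
    - [0, 0, 0]
  grip: [1, 1, 1, 1, 1]

```text
time_s: 44.45
position: [0.5688, -0.1254, 0.0548]
tcp_rot: [[0.065, 0.0, 0.998], [-0.998, -0.0, 0.065], [0.0, -1.0, 0.0]]
force: [0.2, 0.1, -0.0]
opening: 0.169
```

>>> arm_command:
  translation:
    - [0, 0, 0]
    - [0, 0, 0]
    - [0, 0, 0]
  rotation:
    - [0, 0, 0]
    - [0, 0, 0]
    - [0, 0, 0]
  grip: [1, 1, 1]

```text
time_s: 44.75
position: [0.5687, -0.1254, 0.0548]
tcp_rot: [[0.065, -0.0, 0.998], [-0.998, -0.0, 0.065], [0.0, -1.0, -0.0]]
force: [0.1, 0.2, 1.8]
opening: 0.136
```

>>> arm_command:
  translation:
    - [0, 0, -0.15]
    - [0, 0, -0.35]
    - [0, 0, -0.55]
    - [0, 0, -0.8]
    - [0, 0, -1]
  rotation:
    - [0, 0, 0]
    - [0, 0, 0]
    - [0, 0, 0]
    - [0, 0, 0]
    - [0, 0, 0]
  grip: [1, 1, 1, 1, 1]

```text
time_s: 45.25
position: [0.4883, -0.131, 0.0548]
tcp_rot: [[0.065, 0.002, 0.998], [-0.998, -0.001, 0.065], [0.001, -1.0, 0.002]]
force: [2.3, -0.7, -4.0]
opening: 0.138
```

>>> arm_command:
  translation:
    - [0, 0, -0.15]
    - [0, 0, -0.3]
    - [0, 0, -0.4]
    - [0, 0, -0.46]
    - [0, 0, -0.46]
  rotation:
    - [0, 0, 0]
    - [0, 0, 0]
    - [0, 0, 0]
    - [0, 0, 0]
    - [0, 0, 0]
  grip: [1, 1, 1, 1, 1]

```text
time_s: 45.75
position: [0.4514, -0.1335, 0.0548]
tcp_rot: [[0.066, -0.001, 0.998], [-0.998, -0.0, 0.066], [0.0, -1.0, -0.001]]
force: [-1.2, -4.0, -1.3]
opening: 0.133
```

>>> arm_command:
  translation:
    - [0, 0, -0.03]
    - [0, 0, -0.04]
    - [0, 0, -0.04]
  rotation:
    - [0, 0, 0]
    - [0, 0, 0]
    - [0, 0, 0]
  grip: [1, 1, 1]

```text
time_s: 46.05
position: [0.4496, -0.1336, 0.0548]
tcp_rot: [[0.066, 0.001, 0.998], [-0.998, -0.001, 0.066], [0.001, -1.0, 0.001]]
force: [2.0, -3.5, -1.4]
opening: 0.132
```

>>> arm_command:
  translation:
    - [0, 0, -0.02]
    - [0, 0, -0.03]
    - [0, 0, -0.03]
  rotation:
    - [0, 0, 0]
    - [0, 0, 0]
    - [0, 0, 0]
  grip: [1, 1, 1]

```text
time_s: 46.35
position: [0.449, -0.1337, 0.0548]
tcp_rot: [[0.064, 0.005, 0.998], [-0.998, -0.001, 0.064], [0.001, -1.0, 0.005]]
force: [6.4, -0.3, -5.8]
opening: 0.137
```

It reached the shut stop at 0.449, as predicted. I'll release and retreat.

>>> arm_command:
  translation:
    - [0, 0, 0.04]
    - [0, 0, 0.04]
    - [0, 0, 0.04]
    - [0, 0, 0.04]
    - [0, -0.2, 0.04]
  rotation:
    - [0, 0, 0]
    - [0, 0, 0]
    - [0, 0, 0]
    - [0, 0, 0]
    - [0, 0, 0]
  grip: [0, 0, 0, 0, 0]

```text
time_s: 46.85
position: [0.448, -0.1322, 0.0696]
tcp_rot: [[0.065, -0.004, 0.998], [-0.998, 0.003, 0.065], [-0.003, -1.0, -0.004]]
force: [0.6, 0.0, 0.5]
opening: 0.467
```

>>> arm_command:
  translation:
    - [0, -0.3, 0]
    - [0, -0.6, 0]
    - [0, -1, 0]
    - [0, -1, 0]
    - [0, -1, 0]
  rotation:
    - [0, 0, 0]
    - [0, 0, 0]
    - [0, 0, 0]
    - [0, 0, 0]
    - [0, 0, 0]
  grip: [0, 0, 0, 0, 0]

```text
time_s: 47.35
position: [0.4497, -0.1331, 0.1512]
tcp_rot: [[0.065, 0.001, 0.998], [-0.998, -0.0, 0.065], [0.001, -1.0, 0.001]]
force: [0.1, 0.1, -1.3]
opening: 0.497
```

>>> arm_command:
  translation:
    - [0, -0.3, 0]
    - [0, -0.6, 0]
    - [0, -1, 0]
    - [0, -1, 0]
    - [0, -1, 0]
  rotation:
    - [0, 0, 0]
    - [0, 0, 0]
    - [0, 0, 0]
    - [0, 0, 0]
    - [0, 0, 0]
  grip: [0, 0, 0, 0, 0]

```text
time_s: 47.85
position: [0.4491, -0.1328, 0.2299]
tcp_rot: [[0.065, -0.001, 0.998], [-0.998, 0.001, 0.065], [-0.001, -1.0, -0.001]]
force: [0.1, -0.4, -0.7]
opening: 0.502
```

```bash
python3 - <<'E'
from h import *
s=cap('scene'); stacks(s,(1,),(1,),w=22)
for th,z in(('glaze_jar_cream_mid',.041),('clay_ball_mid',.0245),('stamp_block_mid',.023),('door_grip',.0705)): spots(s,'scene',th,z,2)
o=cv2.resize(s['image'][90:285,120:390],(800,578),interpolation=cv2.INTER_CUBIC)
cv2.imwrite('pics/p16.png',o)
E
```

```text
[(1, (array([ 0.4062, -0.3522]), np.float64(-0.907)))]
[(1, (array([ 0.5326, -0.343 ]), np.float64(-0.903)))]
scene glaze_jar_cream_mid 0.69 [165.5 188.1] [0.357 0.055 0.041]
scene clay_ball_mid 0.9 [196.3 210.6] [ 0.362 -0.06   0.024]
scene stamp_block_mid 0.81 [361.1 203.2] [ 0.669 -0.293  0.023]
scene door_grip 0.59 [248.2 190.9] [ 0.456 -0.134  0.07 ]
```

View pics/p16.png

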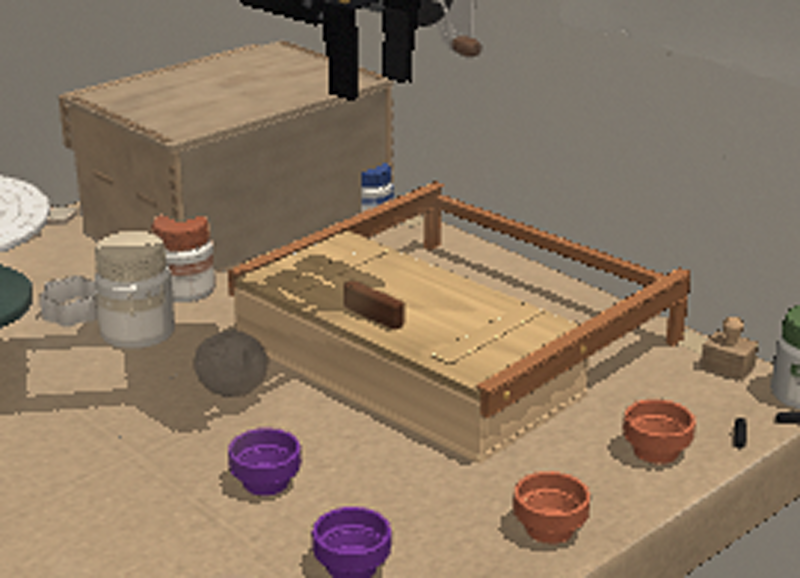

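The door is shut flush with the front wall, the grip bar at (373,303). Both bottom dishes are upright at (552,507) and (658,430), the bystanders look untouched and the arm is clear. Handing in.

```bash
python3 -c "
from h import *
print(bot.hand_in())"
```

```text
the job is handed in; nothing more can be done
None
```

I handed the job in at about 48 s of the 210 s. The near stack held three dishes and the far stack two, so `dish_6` was absent.

- **Door:** It was about 25 mm open at the start. I slid it to its open stop, and at the end to its shut stop. The grip travelled about 119.7 mm between the stops, and the last picture shows the door flush with the front wall.
- **Dishes in the box:** `dish_3`, `dish_2` and `dish_5` were lifted off one at a time, and a picture after each lift showed nothing else coming along. They were set down at y ≈ +75, 0 and −75 mm in the box. Each touched the floor at the predicted height, and all three looked upright just before the door was shut.
- **Bottom dishes:** In the last picture both stand upright on the table at their starting places.
- **Bystanders:** The networks' points for the jar, clay ball and stamp moved by about 8 to 14 mm between the first and last pictures. That is their usual scatter, and nothing in the pictures shows the robot touching them.

**What failed or disagreed:**
- **First grasp:** The first attempt to grip the door bar closed on nothing. The gripper really sat about 34 mm higher than its reported z. Both cameras showed this, and touching the door's top face gave the exact figure. I corrected for it from then on, and the later floor contacts agreed with it.
- **Scene camera:** It was off by about 1.5 px against the top camera.
- **Silhouette fits:** For the dishes in the box these were weak (overlap 0.64–0.77), because the front wall and track hide part of them. Their positions still agreed with the set-down points to within 4 mm.

I saw no grip slackening and no knocked dish during the run.

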